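Nest the round biscuit cutters in their tin

ROBOT

A 7-joint arm with a two-finger parallel gripper is mounted at the origin on the work surface. World frame = base frame: x ahead of the robot, y to its left, z up, the work surface at z = 0. Lengths are in m, angles in rad, forces in N, time in s.
With the tool pointing down it reaches from about 0.425 to 0.875 m from the base axis. Payload 8.4 kg.
Tool frame: the origin (TCP) lies between the finger pads; the fingertips stand tips_ahead ahead of it and the grasp point (between the pads) lies 3 mm ahead of it (tips_ahead is the distance from the TCP to the fingertips, in m); y points along the fingers, z is the direction in which the jaws open and shut, and the axes are right-handed (so a half turn about y gives the same grasp; the last joint's range is limited). The gripper opens to 87 mm and grips with 3 to 60 N. Pads are 19 mm wide; open, the fingers measure 117 mm over their backs; the gripper's body (75 mm by 190 mm) begins 51 mm behind the grasp point.
Start: joints at [1.029, 0.333, 0.04, 1.465, -0.013, 1.343, -0.059], TCP at [0.278, -0.587, 0.245] pointing down, gripper open.
Joint ranges: [-2.58, 2.58], [-0.38, 2.09], [-1.3, 1.39], [0.25, 2.4], [-1.5, 4.64], [0.08, 2.09], [-2.65, 2.65]. Speed limits (rad/s): [2.22, 2.22, 2.79, 2.79, 3.14, 3.14, 3.14].

INTERFACE

Orientations are given as [roll, pitch, yaw] about the fixed x, y, z axes, in that order (R = Rz(yaw) Ry(pitch) Rx(roll)).
In Python, from station import read_state, get_image, finish_job, tips_ahead gives the robot as it stands. The module is installed in compiled form; this text tells all that it offers.
- The arm moves only by the tool play_rows, never from a script. Its argument "moves" is a list of rows, each an object with "translation": the shift along the tool's x, y, z in mm, a list of three; "delta_rot": the turn, a rotation vector about the tool's x, y, z in rad, a list of three. A call has 1 to 12 rows; each row is the pose to reach, as a shift and turn from the pose commanded when the call began, along the tool's axes at that moment; what a row does not reach only later rows make up. A row lasts 1/12 s, in which the tool goes at most 41.7 mm and 7.16 degrees, less where a joint would pass 70% of its speed; a pose out of reach is approached as far as the arm can. A call with a gripper value outside its range is refused whole. "claw" is the closure in counts, from 0 (fully open) to 255 (shut), set as the call begins (left out, the last holds). The fingers move at their own pace and stop on an object; "force" is the grip in N (left out, the last holds). Time passes only in rows, so rows that repeat a pose let the fingers close. It gives the time, the measured TCP pose, the force and the opening at its end, in the units of the state.
- read_state(): the state, without advancing time (a new reading comes with each control period).
- get_image(name): name is "scene" or "top" or "wrist"; returns a dict with "img" (384x512x3 uint8, red, green, blue), "z_map" (384x512 float32, m along the optical axis (not along the pixel's ray), 0 where there is no reading), "camera_matrix" (3x3 intrinsics, pixels), "position" and "orientation" of the camera in the world. Camera axes: x right, y down, z forward; pixel columns grow to the right and rows downward; lengths in m; the calibration is good to about 2 mm. A picture is of the moment at which its call begins.
- finish_job(): hands the job in, once; it reports no verdict.
The state is a dict: "time": time; "joint_positions": joint angles; "qvel": joint speeds; "tau": joint torques, N m; "tool_pos": TCP position; "ee_rot": TCP orientation; "contact_force": force on the tool from outside, world axes, zero at the start; "torque": the same for the moment, N m; "width": finger opening in m.
Only numpy, scipy, OpenCV 4.12 (cv2) and the standard library are available. Lean on these libraries where they do the work, as an engineer would, in place of code of your own. Each camera call takes 0.05 s, during which the arm holds its last target.

TASK

Put the set of four round biscuit cutters away in their white tin: stand the smallest in the middle of the tin, then set each next larger one over it, so that all four stand nested on the tin's floor, and close the tin with its lid. The square and the oblong cutter are not part of the set: leave them where they are.

Things in the scene. Friction and masses are not known exactly. Their poses are not given: they have to be found in the camera images.
- cutter_a: Smallest round biscuit cutter of bright metal: band 36 mm outside, 32 mm inside, 24 mm high. A strap handle bridges it: strip 15 mm wide (along y), 4 mm thick, level for 22 mm along x over the middle, top 36 mm above the lower edge; legs slope down to the band. Grip it across its width. Origin: centre of lower edge, z up; 30 g.
- cutter_b: Second smallest round biscuit cutter of bright metal: band 56 mm outside, 52 mm inside, 24 mm high. A strap handle bridges it: strip 15 mm wide (along y), 4 mm thick, level for 42 mm along x over the middle, top 46 mm above the lower edge; legs slope down to the band. Grip it across its width. Origin: centre of lower edge, z up; 45 g. Goes over the next smaller, 8 mm play all round.
- cutter_c: Second largest round biscuit cutter of bright metal: band 76 mm outside, 72 mm inside, 24 mm high. A strap handle bridges it: strip 15 mm wide (along y), 4 mm thick, level for 60 mm along x over the middle, top 56 mm above the lower edge; legs slope down to the band. Grip it across its width. Origin: centre of lower edge, z up; 60 g. Goes over the next smaller, 8 mm play all round.
- cutter_d: Largest round biscuit cutter of bright metal: band 96 mm outside, 92 mm inside, 24 mm high. A strap handle bridges it: strip 15 mm wide (along y), 4 mm thick, level for 80 mm along x over the middle, top 66 mm above the lower edge; legs slope down to the band. Grip it across its width. Origin: centre of lower edge, z up; 80 g. Goes over the next smaller, 8 mm play all round.
- tin: The set's round white tin, open at the top: 121 mm outside, 116 mm inside, floor 3 mm thick, rim 78 mm above its underside. Loose on the bench, 0.35 kg. Origin: centre of its underside, z up.
- lid: The tin's white lid, lying knob up: flange 134 mm across, 5 to 9 mm above its underside, over a bevelled step 102 mm across and 5 mm deep that drops into the tin's mouth (7 mm play all round) until the flange rests on the rim. Black knob in the middle, 22 mm across, 17 to 37 mm above the underside. Origin: centre of the step's underside, z up; 0.12 kg.
- square_cutter: A square cutter, 55 by 55 mm, band 24 mm high, with the same sort of strap handle, top at 50 mm. Not part of the set. Origin: centre of its lower edge.
- bar_cutter: An oblong cutter, 85 mm (x) by 32 mm (y), band 24 mm high, with the same sort of strap handle, top at 50 mm. Not part of the set. Origin: centre of its lower edge.
Things that resemble listed ones, but are neither listed nor needed, are in the scene too. Leave any purple look-alike of the cutter_c alone.

How it is judged:
By the outcome, as a careful person would: the job done as asked, in the order asked, and still so for the second after the job is handed in, with the robot touching nothing.
It also fails if it takes over 144 s, if anything falls off the work surface, if the arm or the gripper's body presses on something with over 40 N, if the wrist force passes 120 N, or if a joint passes its speed limit or range.

## Working session

There is one attempt and no reset: what is moved stays moved. The work goes in short steps, Python scripts to look and compute and a tool call to move; the robot and the scene stay as the last step left them, time stands still between calls to the robot, and variables do not carry over. Pictures are saved under pics/ and viewed, and the job is handed in when it is done.

Besides the shell and the picture viewer there is one more tool, called after "Emit:" in YAML: its name, and indented under it one key for each argument. play_rows: Moves the arm, as the interface text tells. Its arguments: {"type":"object","properties":{"moves":{"type":"array","items":{"type":"object","properties":{"translation":{"type":"array","items":{"type":"number"}},"delta_rot":{"type":"array","items":{"type":"number"}}}}},"claw":{"type":"number"},"force":{"type":"number"}},"required":["moves"]}

```bash
mkdir -p pics
cat > h.py <<'E'
import numpy as np, cv2
from station import read_state, get_image, finish_job, tips_ahead
from scipy.spatial.transform import Rotation as R
def grab(n,tag):
    d=get_image(n); cv2.imwrite(f'pics/{tag}.png',d['img'][:,:,::-1]); np.save(f'pics/{tag}.npy',d,allow_pickle=True); return d
def load(tag): return np.load(f'pics/{tag}.npy',allow_pickle=True).item()
def rot(d):
    o=np.array(d['orientation'],float)
    return o if o.shape==(3,3) else (R.from_euler('xyz',o).as_matrix() if o.size==3 else None)
def cloud(d):
    z=d['z_map']; K=d['camera_matrix']; v,u=np.mgrid[0:z.shape[0],0:z.shape[1]]
    p=np.stack([(u-K[0,2])/K[0,0]*z,(v-K[1,2])/K[1,1]*z,z],-1)
    P=p@rot(d).T+np.array(d['position']); P[z==0]=np.nan; return P
E
python3 - <<'E'
from h import *
print(tips_ahead if not callable(tips_ahead) else tips_ahead()); print(read_state())
for n in ['top','scene','wrist']:
    d=grab(n,n+'0'); print(n,d['position'],d['orientation'],d['camera_matrix'])
E
```

```text
0.022
{'time': 0.0, 'joint_positions': array([ 1.02878711,  0.33392131,  0.03989602,  1.46630372, -0.01339341,
        1.34331116, -0.05850945]), 'qvel': array([-7.98509360e-04, -1.72493303e-03,  1.19897642e-05,  1.78543847e-03,
       -1.87598073e-03,  2.15680022e-03,  4.29969523e-04]), 'tau': array([ 2.33887578e-03, -6.56336904e+01,  1.33693278e+00, -4.03799057e+01,
       -5.94770350e-02,  4.47516656e-02,  1.65373203e-04]), 'tool_pos': array([ 0.27827711, -0.58691792,  0.24363696]), 'ee_rot': array([-1.57246891e+00, -1.27614691e-04, -2.69882994e+00]), 'contact_force': array([-0.45705752,  0.37725276,  0.04269716]), 'torque': array([-0.03037977, -0.02472168,  0.00794858]), 'width': 0.08668408048410926}
top [0.38822481 0.01322471 1.12677578] [-3.00461542 -0.02506388 -1.57622944] [[393.48207733   0.         256.73823842]
 [  0.         393.48207733 181.83990495]
 [  0.           0.           1.        ]]
scene [1.07667482 0.2996821  0.8042282 ] [-2.46744252 -0.00787724  2.07882355] [[454.39299705   0.         256.45579809]
 [  0.         454.39299705 181.46545338]
 [  0.           0.           1.        ]]
wrist [ 0.33989054 -0.55839738  0.38555738] [ 2.89307836e+00  2.54553579e-04 -1.12805797e+00] [[336.03005229   0.         256.95726967]
 [  0.         336.03005229 198.01132948]
 [  0.           0.           1.        ]]
```

Run:
```python
from h import *
for n in ['top','scene']:
    d=load(n+'0'); cv2.imwrite(f'pics/{n}0b.png',cv2.resize(d['img'][:,:,::-1],(800,600),interpolation=cv2.INTER_CUBIC))
    P=cloud(d); print(np.nanpercentile(P[...,2],[1,10,50,90,99]))
```

```text
[-7.57845598e-01 -7.46566488e-01  4.82161657e-04  3.60374053e-02
  1.32064869e-01]
[-7.54064513e-01 -4.50885383e-03 -2.89850646e-04  2.40047507e-02
  1.39966015e-01]
```

View pics/top0b.png

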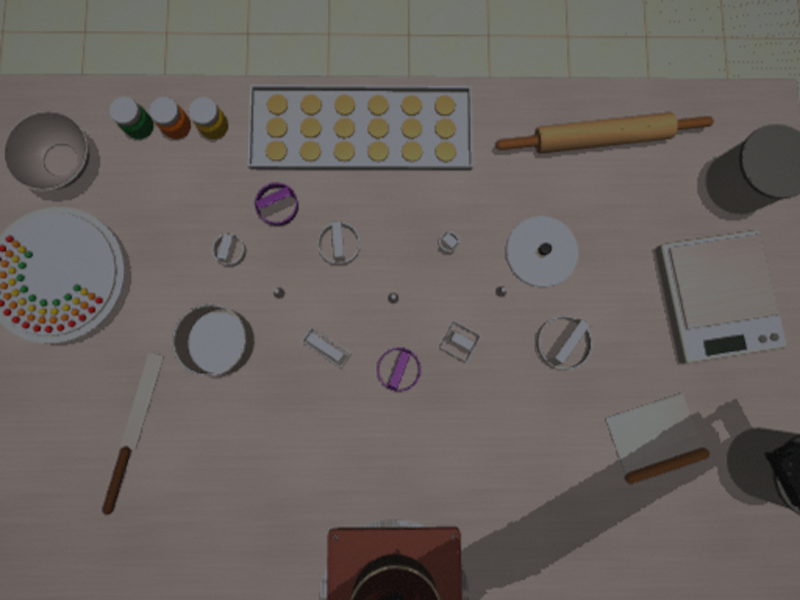

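View pics/scene0b.png

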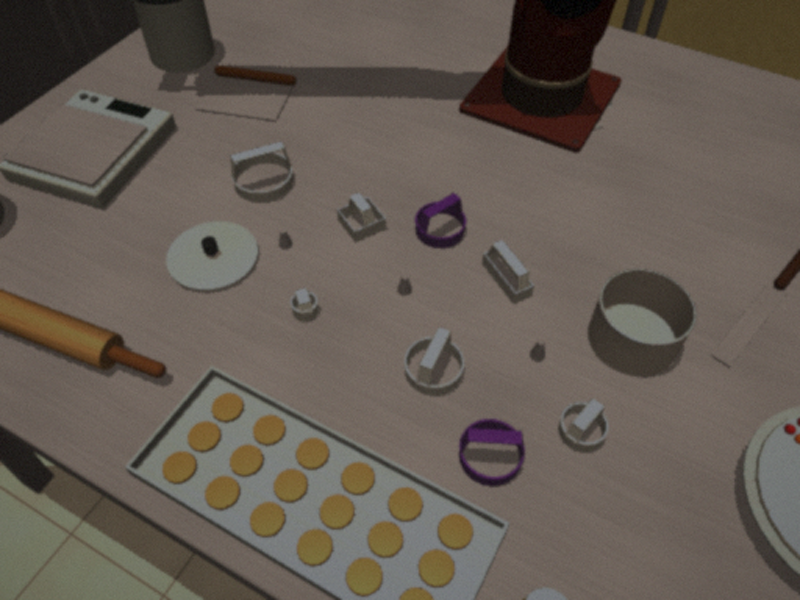

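Run:
```python
from h import *
ob={'a':(448,242,.022,.036),'b':(229,250,.033,.046),'c':(338,243,.043,.056),'d':(564,343,.053,.066),'tin':(214,341,.068,.078),'lid':(542,251,.07,.008),'sq':(459,341,.03,.05),'bar':(327,348,.03,.05)}
D=load('top0');P=cloud(D);S=cloud(load('scene0')).reshape(-1,3)
T=P.reshape(-1,3)
for k,(u,v,r,zt) in ob.items():
    c=P[int(v*.64),int(u*.64)][:2]
    for nm,Q in(('top',T),('sc',S)):
        cc=c.copy()
        for it in range(4):
            m=(np.linalg.norm(Q[:,:2]-cc,axis=1)<r+.015)&(Q[:,2]>zt-.006)&(Q[:,2]<zt+.008)
            if k=='lid': m=(np.linalg.norm(Q[:,:2]-cc,axis=1)<.08)&(Q[:,2]>.005)&(Q[:,2]<.013)
            q=Q[m]
            if len(q)<4: break
            rr,(w,h),an=cv2.minAreaRect((q[:,:2]*1000).astype(np.float32)) ,(0,0),0
            cc=np.array(rr[0])/1000
        if len(q)>=4:
            e,V=np.linalg.eigh(np.cov(q[:,:2].T)); ang=np.degrees(np.arctan2(V[1,1],V[0,1]))
            cir=cv2.minEnclosingCircle((q[:,:2]*1000).astype(np.float32))
            print(k,nm,len(q),'rect',np.round(rr[0],1),np.round(rr[1],1),'mean',np.round(q.mean(0)*1000,1),'ang%.1f'%(ang%180),'circ',np.round(cir[0],1),round(cir[1],1))
        else: print(k,nm,len(q),c)
print(R.from_euler('xyz',read_state()['ee_rot']).as_matrix().round(3))
```

```text
a top 57 rect [ 620.9 -102.3] [26.3 17.1] mean [ 620.3 -102.3   35.4] ang50.9 circ [ 620.  -101.5] 14.9
a sc 91 rect [ 621.5 -100.2] [27.4 17.7] mean [622.7 -99.5  34.3] ang45.6 circ [622.1 -99.6] 14.6
b top 102 rect [607.3 300.2] [17.2 45.9] mean [606.8 299.8  46.3] ang165.6 circ [607.1 298.8] 23.2
b sc 215 rect [608.1 301.3] [17.8 47.3] mean [609.6 301.2  45.2] ang165.4 circ [608.2 300.8] 24.6
c top 144 rect [619.1  99.5] [65.4 17.5] mean [618.   99.2  55.9] ang4.8 circ [619.2  98.5] 32.7
c sc 251 rect [619.5 100.5] [65.1 17.9] mean [621.5 101.1  54.8] ang4.4 circ [619.7 100. ] 32.7
d top 203 rect [ 435.4 -308.8] [18.1 84. ] mean [ 435.2 -308.3   65.9] ang143.1 circ [ 435.3 -308.9] 42.7
d sc 181 rect [ 435.9 -307.1] [20.1 83.1] mean [ 437.2 -307.1   64.4] ang143.0 circ [ 437.6 -305. ] 41.8
tin top 251 rect [440.3 313.1] [121.7 121.5] mean [441.4 317.8  77.7] ang65.4 circ [441.2 313.4] 62.4
tin sc 444 rect [440.3 314.5] [123.6 122.9] mean [439.6 316.4  76.4] ang1.9 circ [441.3 314.5] 63.3
lid top 1485 rect [ 602.7 -276.6] [147.4 139.6] mean [ 604.9 -276.5    8.9] ang110.3 circ [ 602.4 -276.9] 79.5
lid sc 1875 rect [ 606.8 -275.5] [134.  133.1] mean [ 608.9 -273.3    7.9] ang92.6 circ [ 605.7 -275.2] 68.8
sq top 92 rect [ 438.3 -120. ] [39.1 17.6] mean [ 438.5 -119.3   49.2] ang61.6 circ [ 438.5 -119.6] 20.2
sq sc 96 rect [ 439.2 -118.1] [39.7 17.3] mean [ 439.9 -117.2   48.7] ang60.6 circ [ 441.7 -119.2] 20.3
bar top 164 rect [428.9 119.9] [71.  17.1] mean [428.5 119.7  50.2] ang56.7 circ [432.  117.8] 35.7
bar sc 201 rect [430.  122.8] [70.7 19.1] mean [431.  123.2  49.1] ang56.5 circ [433.6 120.5] 35.4
[[-0.904 -0.001  0.428]
 [-0.428  0.001 -0.904]
 [ 0.    -1.    -0.001]]
```

```bash
cat >> h.py <<'E'
def go(x,y,z,jaw):
    s=read_state(); M=R.from_euler('xyz',s['ee_rot']).as_matrix(); p=np.array(s['tool_pos'])*1000
    t=M.T@(np.array([x,y,z])-p)
    j=np.radians(jaw); zt=np.array([np.cos(j),np.sin(j),0]); yt=np.array([0,0,-1.]); xt=np.cross(yt,zt)
    rv=R.from_matrix(M.T@np.column_stack([xt,yt,zt])).as_rotvec()
    print('t',s['time'],'pos',p.round(1),'jaw',np.degrees(np.arctan2(M[1,2],M[0,2])).round(1),'F',np.round(s['contact_force'],1),'w',round(s['width']*1000,1),'q7',round(s['joint_positions'][6],2))
    print(' T',t.round(1),'norm',np.linalg.norm(t).round(),'rv',rv.round(3),'rows',max(np.linalg.norm(t)/41.7,np.degrees(np.linalg.norm(rv))/7.16).round(1))
E
python3 -c "
from h import *
go(575,-101,250,-42)"
```

```text
t 0.15 pos [ 278.4 -587.   243.9] jaw -64.6 F [-0.1  0.7  0.2] w 87.0 q7 -0.06
 T [-476.3   -5.8 -312.1] norm 569.0 rv [ 0.001 -0.395 -0.   ] rows 13.7
```

Emit:
play_rows:
  moves:
    - {"translation":[-10,0,-7],"delta_rot":[0,-0.01,0]}
    - {"translation":[-33,0,-22],"delta_rot":[0,-0.03,0]}
    - {"translation":[-62,-1,-41],"delta_rot":[0,-0.06,0]}
    - {"translation":[-95,-1,-62],"delta_rot":[0,-0.1,0]}
    - {"translation":[-128,-2,-84],"delta_rot":[0,-0.13,0]}
    - {"translation":[-161,-2,-105],"delta_rot":[0,-0.16,0]}
    - {"translation":[-194,-3,-127],"delta_rot":[0,-0.19,0]}
    - {"translation":[-227,-3,-149],"delta_rot":[0,-0.22,0]}
    - {"translation":[-260,-4,-170],"delta_rot":[0,-0.25,0]}
    - {"translation":[-293,-4,-192],"delta_rot":[0,-0.28,0]}
    - {"translation":[-326,-5,-214],"delta_rot":[0,-0.31,0]}
    - {"translation":[-356,-5,-233],"delta_rot":[0,-0.34,0]}
  claw: 150
  force: 20

```text
time: 1.15
tool_pos: [0.5012, -0.2207, 0.2499]
ee_rot: [-1.57, 0.0, -2.355]
contact_force: [0.9, 0.1, 0.5]
width: 0.0358
```

```bash
python3 -c "
from h import *
go(575,-101,250,-42)"
```

```text
t 1.15 pos [ 501.2 -220.7  249.9] jaw -44.9 F [0.9 0.1 0.5] w 35.8 q7 -0.48
 T [-1.369e+02 -1.000e-01 -3.230e+01] norm 141.0 rv [-0.    -0.051 -0.   ] rows 3.4
```

Emit:
play_rows:
  moves:
    - {"translation":[-34,0,-8],"delta_rot":[0,-0.01,0]}
    - {"translation":[-68,0,-16],"delta_rot":[0,-0.03,0]}
    - {"translation":[-100,0,-24],"delta_rot":[0,-0.05,0]}
    - {"translation":[-125,0,-29],"delta_rot":[0,-0.05,0]}
    - {"translation":[-137,0,-32],"delta_rot":[0,-0.05,0]}
    - {"translation":[-137,0,-32],"delta_rot":[0,-0.05,0]}
    - {"translation":[-137,0,-32],"delta_rot":[0,-0.05,0]}

```text
time: 1.73
tool_pos: [0.5745, -0.1047, 0.2493]
ee_rot: [-1.571, -0.001, -2.308]
contact_force: [0.0, -0.8, 0.7]
width: 0.036
```

```bash
python3 -c "
from h import *
go(575,-101,250,-42)
d=grab('wrist','w1');cv2.imwrite('pics/w1b.png',cv2.resize(d['img'][:,:,::-1],(800,600)))
P=cloud(d).reshape(-1,3);m=(np.linalg.norm(P[:,:2]-[.621,-.101],axis=1)<.03)&(P[:,2]>.030)&(P[:,2]<.042);q=P[m]*1000
print(len(q),cv2.minAreaRect(q[:,:2].astype(np.float32)),q.mean(0))
e,V=np.linalg.eigh(np.cov(q[:,:2].T)); print(np.degrees(np.arctan2(V[1,1],V[0,1])))
"
```

```text
t 1.7333 pos [ 574.5 -104.7  249.3] jaw -42.2 F [ 0.  -0.8  0.7] w 36.0 q7 -0.7
 T [-3.1 -0.7 -2.1] norm 4.0 rv [ 0.    -0.004  0.001] rows 0.1
452 ((622.4879760742188, -102.66729736328125), (30.67601203918457, 17.565322875976562), 44.38776779174805) [ 622.51174383 -102.40881647   37.11198576]
45.22138390888037
```

View pics/w1b.png

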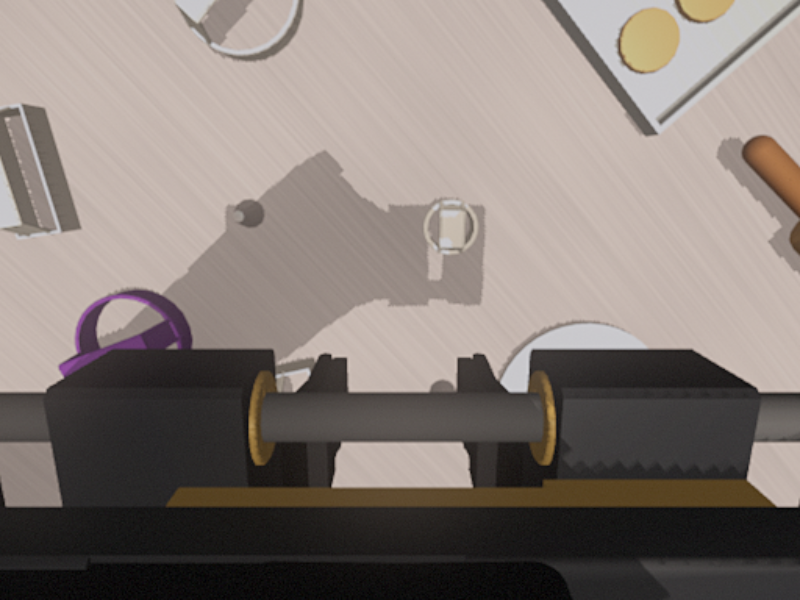

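```bash
python3 -c "
from h import *
go(621.5,-101.7,100,-45.2)"
```

```text
t 1.7833 pos [ 574.2 -106.   249.4] jaw -42.3 F [0.  0.3 0.2] w 35.8 q7 -0.7
 T [-35.2 149.3  32.1] norm 157.0 rv [0.    0.05  0.001] rows 3.8
```

Emit:
play_rows:
  moves:
    - {"translation":[-7,20,6],"delta_rot":[0,0.01,0]}
    - {"translation":[-15,55,13],"delta_rot":[0,0.02,0]}
    - {"translation":[-23,90,21],"delta_rot":[0,0.03,0]}
    - {"translation":[-30,120,28],"delta_rot":[0,0.05,0]}
    - {"translation":[-35,142,32],"delta_rot":[0,0.05,0]}
    - {"translation":[-35,149,32],"delta_rot":[0,0.05,0]}
    - {"translation":[-35,149,32],"delta_rot":[0,0.05,0]}
    - {"translation":[-35,149,32],"delta_rot":[0,0.05,0]}

```text
time: 2.45
tool_pos: [0.6218, -0.1018, 0.1015]
ee_rot: [-1.57, -0.0, -2.36]
contact_force: [0.2, -0.3, 0.1]
width: 0.0359
```

```bash
python3 -c "
from h import *
d=grab('wrist','w2')
P=cloud(d).reshape(-1,3);m=(np.linalg.norm(P[:,:2]-[.621,-.101],axis=1)<.03)&(P[:,2]>.030)&(P[:,2]<.042);q=P[m]*1000
if len(q)>5:print(len(q),cv2.minAreaRect(q[:,:2].astype(np.float32)),q.mean(0))
go(621.5,-101.7,48.5,-45.2)"
```

```text
1136 ((622.8408203125, -101.80473327636719), (28.30956268310547, 17.495643615722656), 45.093482971191406) [ 623.73141846 -101.25168651   37.01611807]
t 2.5 pos [ 622.4 -101.7  102.4] jaw -45.2 F [0.8 0.2 0.5] w 35.9 q7 -0.82
 T [ 0.7 53.9 -0.7] norm 54.0 rv [-0.002 -0.    -0.001] rows 1.3
```

View pics/w2.png

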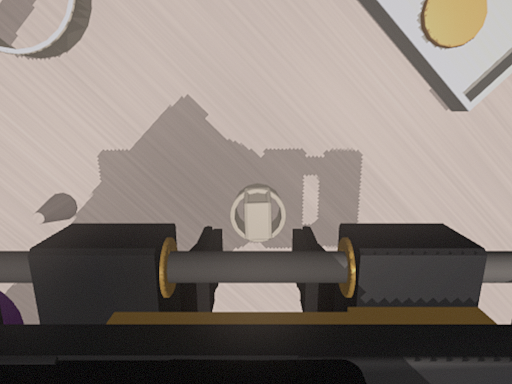

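Emit:
play_rows:
  moves:
    - {"translation":[0,12,0]}
    - {"translation":[0,27,0]}
    - {"translation":[0,41,0]}
    - {"translation":[0,50,0]}
    - {"translation":[0,54,0]}
    - {"translation":[0,54,0]}
    - {"translation":[0,54,0]}

```text
invalid input
```

Emit:
play_rows:
  moves:
    - {"translation":[0,0,0]}
    - {"translation":[0,0,0]}
    - {"translation":[0,0,0]}
    - {"translation":[0,0,0]}
    - {"translation":[0,0,0]}
  claw: 255

```text
invalid input
```

```bash
python3 -c "
from h import *
go(621.5,-101.7,150,-45.2)"
```

```text
t 2.5 pos [ 622.4 -101.7  102.4] jaw -45.2 F [0.8 0.2 0.5] w 35.9 q7 -0.82
 T [  0.7 -47.6  -0.5] norm 48.0 rv [-0.002 -0.    -0.001] rows 1.1
```

delta_rot is required.

Emit:
play_rows:
  moves:
    - {"translation":[0,12,0],"delta_rot":[0,0,0]}
    - {"translation":[0,27,0],"delta_rot":[0,0,0]}
    - {"translation":[0,41,0],"delta_rot":[0,0,0]}
    - {"translation":[0,50,0],"delta_rot":[0,0,0]}
    - {"translation":[0,54,0],"delta_rot":[0,0,0]}
    - {"translation":[0,54,0],"delta_rot":[0,0,0]}
    - {"translation":[0,54,0],"delta_rot":[0,0,0]}

```text
time: 3.08
tool_pos: [0.6224, -0.1007, 0.0468]
ee_rot: [-1.57, 0.0, -2.359]
contact_force: [0.2, -0.6, 0.3]
width: 0.036
```

```bash
python3 -c "
from h import *
go(621.5,-101.7,48.5,-45.2)"
```

```text
t 3.0833 pos [ 622.4 -100.7   46.8] jaw -45.2 F [ 0.2 -0.6  0.3] w 36.0 q7 -0.84
 T [ 1.3 -1.7  0. ] norm 2.0 rv [-0.     0.001 -0.   ] rows 0.1
```

Emit:
play_rows:
  moves:
    - {"translation":[0,-1,0],"delta_rot":[0,0,0]}
    - {"translation":[0,-1,0],"delta_rot":[0,0,0]}
    - {"translation":[0,-1,0],"delta_rot":[0,0,0]}
    - {"translation":[0,-1,0],"delta_rot":[0,0,0]}
    - {"translation":[0,-1,0],"delta_rot":[0,0,0]}
    - {"translation":[0,-1,0],"delta_rot":[0,0,0]}
  claw: 255

```text
time: 3.58
tool_pos: [0.6221, -0.1005, 0.0476]
ee_rot: [-1.571, 0.0, -2.359]
contact_force: [0.6, 0.4, 0.5]
width: 0.0143
```

```bash
python3 -c "
from h import *
go(621.5,-101.7,170,-45.2)"
```

```text
t 3.5833 pos [ 622.1 -100.5   47.6] jaw -45.1 F [0.6 0.4 0.5] w 14.3 q7 -0.84
 T [   1.3 -122.4    0.4] norm 122.0 rv [-0.     0.001 -0.   ] rows 2.9
```

Emit:
play_rows:
  moves:
    - {"translation":[0,-8,0],"delta_rot":[0,0,0]}
    - {"translation":[0,-25,0],"delta_rot":[0,0,0]}
    - {"translation":[0,-50,0],"delta_rot":[0,0,0]}
    - {"translation":[0,-78,0],"delta_rot":[0,0,0]}
    - {"translation":[0,-104,0],"delta_rot":[0,0,0]}
    - {"translation":[0,-118,0],"delta_rot":[0,0,0]}
    - {"translation":[0,-122,0],"delta_rot":[0,0,0]}
    - {"translation":[0,-122,0],"delta_rot":[0,0,0]}

```text
time: 4.25
tool_pos: [0.6227, -0.1006, 0.1711]
ee_rot: [-1.569, 0.001, -2.359]
contact_force: [0.3, 0.2, 0.1]
width: 0.0144
```

```bash
python3 -c "
from h import *
go(440.3,313.8,170,50)
d=grab('wrist','w3')"
```

```text
t 4.25 pos [ 622.7 -100.6  171.1] jaw -45.1 F [0.3 0.2 0.1] w 14.4 q7 -0.8
 T [-1.629e+02  4.000e-01 -4.224e+02] norm 453.0 rv [-3.000e-03 -1.661e+00  1.000e-03] rows 13.3
```

View pics/w3.png

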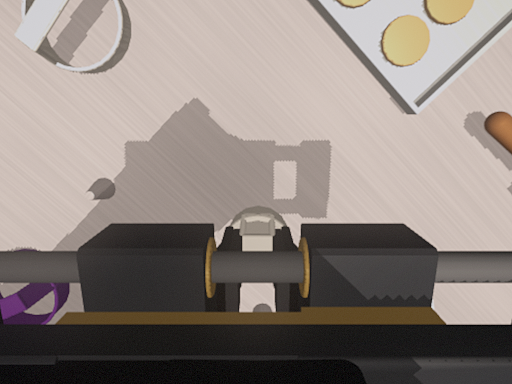

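Emit:
play_rows:
  moves:
    - {"translation":[-4,0,-10],"delta_rot":[0,-0.03,0]}
    - {"translation":[-12,0,-30],"delta_rot":[0,-0.1,0]}
    - {"translation":[-22,0,-56],"delta_rot":[0,-0.2,0]}
    - {"translation":[-33,0,-84],"delta_rot":[0,-0.31,0]}
    - {"translation":[-44,0,-114],"delta_rot":[0,-0.42,0]}
    - {"translation":[-56,0,-144],"delta_rot":[0,-0.53,0]}
    - {"translation":[-67,0,-174],"delta_rot":[0,-0.64,0]}
    - {"translation":[-79,0,-204],"delta_rot":[0,-0.75,0]}
    - {"translation":[-91,0,-234],"delta_rot":[0,-0.86,0]}
    - {"translation":[-102,0,-264],"delta_rot":[0,-0.97,0]}
    - {"translation":[-114,0,-294],"delta_rot":[0,-1.08,0]}
    - {"translation":[-125,0,-324],"delta_rot":[0,-1.19,0]}

```text
time: 5.3
tool_pos: [0.48, 0.2188, 0.1682]
ee_rot: [-1.573, 0.0, -1.161]
contact_force: [0.4, 0.6, 0.1]
width: 0.0142
```

```bash
python3 -c "
from h import *
go(440.3,313.8,170,50)"
```

```text
t 5.3 pos [480.  218.8 168.2] jaw 23.5 F [0.4 0.6 0.1] w 14.2 q7 -0.23
 T [-102.9   -1.7    1.4] norm 103.0 rv [ 0.002 -0.463 -0.001] rows 3.7
```

Emit:
play_rows:
  moves:
    - {"translation":[-25,0,0],"delta_rot":[0,-0.1,0]}
    - {"translation":[-50,0,0],"delta_rot":[0,-0.2,0]}
    - {"translation":[-74,0,0],"delta_rot":[0,-0.3,0]}
    - {"translation":[-92,0,0],"delta_rot":[0,-0.39,0]}
    - {"translation":[-101,0,1],"delta_rot":[0,-0.45,0]}
    - {"translation":[-102,0,1],"delta_rot":[0,-0.46,0]}
    - {"translation":[-102,0,1],"delta_rot":[0,-0.46,0]}
    - {"translation":[-102,0,1],"delta_rot":[0,-0.46,0]}

```text
time: 5.97
tool_pos: [0.4431, 0.3106, 0.1688]
ee_rot: [-1.572, 0.0, -0.711]
contact_force: [0.7, 0.3, -0.0]
width: 0.0142
```

```bash
python3 -c "
from h import *
d=grab('wrist','w4')
P=cloud(d).reshape(-1,3);m=(np.linalg.norm(P[:,:2]-[.4403,.3138],axis=1)<.075)&(P[:,2]>.07)&(P[:,2]<.086);q=P[m]*1000
print(len(q));
A=np.c_[2*q[:,:2],np.ones(len(q))];s=np.linalg.lstsq(A,(q[:,:2]**2).sum(1),rcond=None)[0];print(s[:2],np.sqrt(s[2]+s[0]**2+s[1]**2))
print(cv2.minAreaRect(q[:,:2].astype(np.float32)))
go(440.3,313.8,53,50)"
```

```text
2129
[441.56472031 312.97169374] 58.93025161742397
((424.81768798828125, 327.01409912109375), (123.2596664428711, 77.31180572509766), 49.7457160949707)
t 6.0167 pos [443.4 310.4 169. ] jaw 49.2 F [-0.1 -0.1  0.2] w 14.6 q7 -0.01
 T [ -4.5 116.    0.7] norm 116.0 rv [ 0.001 -0.013  0.   ] rows 2.8
```

View pics/w4.png

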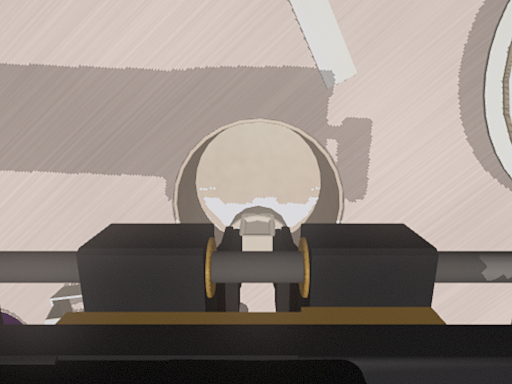

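Emit:
play_rows:
  moves:
    - {"translation":[-4,10,1],"delta_rot":[0,-0.01,0]}
    - {"translation":[-4,25,1],"delta_rot":[0,-0.01,0]}
    - {"translation":[-4,45,1],"delta_rot":[0,-0.01,0]}
    - {"translation":[-4,68,1],"delta_rot":[0,-0.01,0]}
    - {"translation":[-4,88,1],"delta_rot":[0,-0.01,0]}
    - {"translation":[-4,102,1],"delta_rot":[0,-0.01,0]}
    - {"translation":[-4,110,1],"delta_rot":[0,-0.01,0]}
    - {"translation":[-4,114,1],"delta_rot":[0,-0.01,0]}
    - {"translation":[-4,116,1],"delta_rot":[0,-0.01,0]}
    - {"translation":[-4,116,1],"delta_rot":[0,-0.01,0]}
    - {"translation":[-4,116,1],"delta_rot":[0,-0.01,0]}

```text
time: 6.93
tool_pos: [0.4413, 0.3153, 0.0544]
ee_rot: [-1.57, -0.0, -0.699]
contact_force: [0.3, 0.3, -0.1]
width: 0.0146
```

```bash
python3 -c "
from h import *
go(440.8,313.6,51,50)"
```

```text
t 6.9333 pos [441.3 315.3  54.4] jaw 50.0 F [ 0.3  0.3 -0.1] w 14.6 q7 -0.11
 T [ 0.7  3.4 -1.7] norm 4.0 rv [-0.001 -0.001  0.   ] rows 0.1
```

Emit:
play_rows:
  moves:
    - {"translation":[0,1,-1],"delta_rot":[0,0,0]}
    - {"translation":[0,2,-1],"delta_rot":[0,0,0]}
    - {"translation":[0,3,-1],"delta_rot":[0,0,0]}
    - {"translation":[0,3,-1],"delta_rot":[0,0,0]}
    - {"translation":[0,3,-1],"delta_rot":[0,0,0]}

```text
time: 7.35
tool_pos: [0.4402, 0.3141, 0.0506]
ee_rot: [-1.571, -0.0, -0.699]
contact_force: [-1.0, -1.4, 0.1]
width: 0.0146
```

Emit:
play_rows:
  moves:
    - {"translation":[0,0,0],"delta_rot":[0,0,0]}
    - {"translation":[0,0,0],"delta_rot":[0,0,0]}
    - {"translation":[0,0,0],"delta_rot":[0,0,0]}
    - {"translation":[0,0,0],"delta_rot":[0,0,0]}
  claw: 165

```text
time: 7.68
tool_pos: [0.4402, 0.3142, 0.0506]
ee_rot: [-1.571, 0.0, -0.699]
contact_force: [0.4, 0.3, -0.1]
width: 0.0287
```

```bash
python3 -c "
from h import *
go(440.8,313.6,170,50)"
```

```text
t 7.6833 pos [440.2 314.2  50.6] jaw 50.0 F [ 0.4  0.3 -0.1] w 28.7 q7 -0.11
 T [ 8.000e-01 -1.194e+02 -1.000e-01] norm 119.0 rv [-0.    -0.001 -0.   ] rows 2.9
```

Emit:
play_rows:
  moves:
    - {"translation":[0,-5,0],"delta_rot":[0,0,0]}
    - {"translation":[0,-15,0],"delta_rot":[0,0,0]}
    - {"translation":[0,-35,0],"delta_rot":[0,0,0]}
    - {"translation":[0,-62,0],"delta_rot":[0,0,0]}
    - {"translation":[0,-90,0],"delta_rot":[0,0,0]}
    - {"translation":[0,-110,0],"delta_rot":[0,0,0]}
    - {"translation":[0,-119,0],"delta_rot":[0,0,0]}
    - {"translation":[0,-119,0],"delta_rot":[0,0,0]}

```text
time: 8.35
tool_pos: [0.4412, 0.315, 0.1723]
ee_rot: [-1.567, -0.002, -0.699]
contact_force: [0.1, 0.5, -0.6]
width: 0.0309
```

```bash
python3 -c "
from h import *
go(607.5,300.5,120,75.5)
d=grab('top','t1');c=d['img'][180:260,100:180,::-1];cv2.imwrite('pics/t1.png',cv2.resize(c,(560,560),interpolation=cv2.INTER_CUBIC))"
```

```text
t 8.35 pos [441.2 315.  172.3] jaw 50.0 F [ 0.1  0.5 -0.6] w 30.9 q7 -0.0
 T [136.6  52.9  95.7] norm 175.0 rv [-0.003 -0.446  0.003] rows 4.2
```

View pics/t1.png

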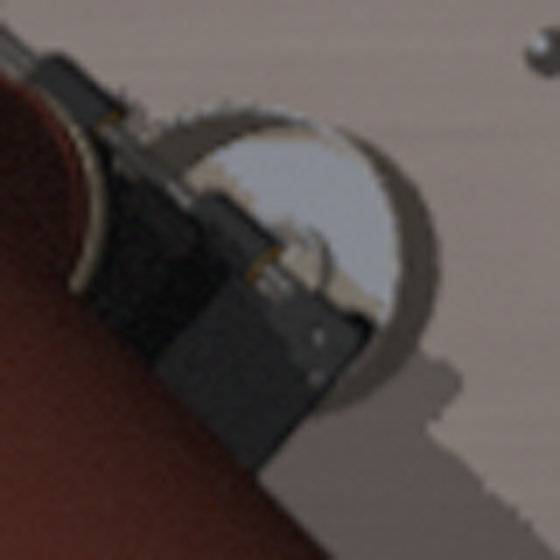

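The cutter stands in the tin (arc at ~(310,255) in the crop, still partly hidden). I'll check from above again once the arm clears it.

Emit:
play_rows:
  moves:
    - {"translation":[8,1,6],"delta_rot":[0,-0.03,0]}
    - {"translation":[28,5,20],"delta_rot":[0,-0.1,0]}
    - {"translation":[54,13,38],"delta_rot":[0,-0.18,0]}
    - {"translation":[82,23,57],"delta_rot":[0,-0.28,0]}
    - {"translation":[108,36,76],"delta_rot":[0,-0.37,0]}
    - {"translation":[128,47,90],"delta_rot":[0,-0.43,0]}
    - {"translation":[136,52,95],"delta_rot":[0,-0.446,0]}
    - {"translation":[136,52,96],"delta_rot":[0,-0.446,0]}
    - {"translation":[136,52,96],"delta_rot":[0,-0.446,0]}

```text
time: 9.15
tool_pos: [0.6047, 0.3006, 0.1161]
ee_rot: [-1.572, 0.003, -0.254]
contact_force: [-0.9, 0.1, 0.6]
width: 0.0307
```

```bash
cat >> h.py <<'E'
def strap(tag,c,zt,r):
    d=grab('wrist',tag);P=cloud(d).reshape(-1,3);m=(np.linalg.norm(P[:,:2]-c,axis=1)<r)&(P[:,2]>zt-.005)&(P[:,2]<zt+.006);q=P[m]*1000
    if len(q)>20:
        print(len(q),cv2.minAreaRect(q[:,:2].astype(np.float32)),q.mean(0))
        e,V=np.linalg.eigh(np.cov(q[:,:2].T)); print(np.degrees(np.arctan2(V[1,1],V[0,1]))%180)
E
python3 -c "
from h import *
strap('w5',[.6075,.3005],.046,.035)
go(607.5,300.5,60,75.5)
d=grab('top','t2');c=d['img'][180:260,100:180,::-1];cv2.imwrite('pics/t2.png',cv2.resize(c,(560,560),interpolation=cv2.INTER_CUBIC))"
```

```text
1674 ((607.36328125, 300.0702819824219), (17.279996871948242, 42.89305877685547), 75.78498840332031) [606.32019236 300.5020686   47.46533467]
166.07071682170695
t 9.2 pos [604.4 301.2 117.2] jaw 75.5 F [-0.5  0.2  0.7] w 30.8 q7 0.49
 T [ 3.3 57.2  0.1] norm 57.0 rv [ 0.     0.001 -0.002] rows 1.4
```

View pics/t2.png

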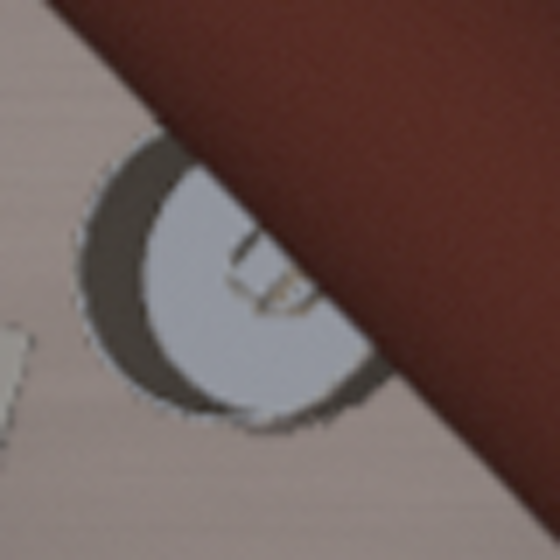

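View pics/w5.png

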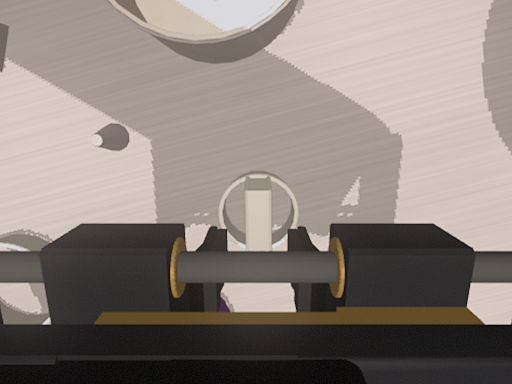

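Emit:
play_rows:
  moves:
    - {"translation":[3,10,0],"delta_rot":[0,0,0]}
    - {"translation":[3,25,0],"delta_rot":[0,0,0]}
    - {"translation":[3,40,0],"delta_rot":[0,0,0]}
    - {"translation":[3,51,0],"delta_rot":[0,0,0]}
    - {"translation":[3,56,0],"delta_rot":[0,0,0]}
    - {"translation":[3,57,0],"delta_rot":[0,0,0]}
    - {"translation":[3,57,0],"delta_rot":[0,0,0]}
    - {"translation":[3,57,0],"delta_rot":[0,0,0]}

```text
time: 9.92
tool_pos: [0.6092, 0.2998, 0.0611]
ee_rot: [-1.57, -0.0, -0.253]
contact_force: [0.6, -0.6, -0.3]
width: 0.0308
```

```bash
python3 -c "
from h import *
go(607.5,300.5,59.5,75.5)"
```

```text
t 9.9167 pos [609.2 299.8  61.1] jaw 75.5 F [ 0.6 -0.6 -0.3] w 30.8 q7 0.47
 T [-1.8  1.6  0.3] norm 2.0 rv [-0.001  0.     0.   ] rows 0.1
```

Close, with a small correction.

Emit:
play_rows:
  moves:
    - {"translation":[-2,1.5,0],"delta_rot":[0,0,0]}
    - {"translation":[-2,1.5,0],"delta_rot":[0,0,0]}
    - {"translation":[-2,1.5,0],"delta_rot":[0,0,0]}

```text
time: 10.17
tool_pos: [0.6071, 0.3001, 0.0595]
ee_rot: [-1.57, -0.0, -0.253]
contact_force: [0.5, 0.1, 0.8]
width: 0.0308
```

Emit:
play_rows:
  moves:
    - {"translation":[0,0,0],"delta_rot":[0,0,0]}
    - {"translation":[0,0,0],"delta_rot":[0,0,0]}
    - {"translation":[0,0,0],"delta_rot":[0,0,0]}
    - {"translation":[0,0,0],"delta_rot":[0,0,0]}
    - {"translation":[0,0,0],"delta_rot":[0,0,0]}
  claw: 255

```text
time: 10.58
tool_pos: [0.6071, 0.2999, 0.0591]
ee_rot: [-1.571, -0.0, -0.253]
contact_force: [0.4, 0.2, 0.1]
width: 0.0139
```

```bash
python3 -c "
from h import *
go(607.5,300.5,190,75.5)"
```

```text
t 10.5833 pos [607.1 299.9  59.1] jaw 75.5 F [0.4 0.2 0.1] w 13.9 q7 0.46
 T [   0.2 -130.9    0.7] norm 131.0 rv [-0.  0.  0.] rows 3.1
```

Emit:
play_rows:
  moves:
    - {"translation":[0,-8,0],"delta_rot":[0,0,0]}
    - {"translation":[0,-25,0],"delta_rot":[0,0,0]}
    - {"translation":[0,-52,0],"delta_rot":[0,0,0]}
    - {"translation":[0,-84,0],"delta_rot":[0,0,0]}
    - {"translation":[0,-112,0],"delta_rot":[0,0,0]}
    - {"translation":[0,-127,0],"delta_rot":[0,0,0]}
    - {"translation":[0,-131,0],"delta_rot":[0,0,0]}
    - {"translation":[0,-131,0],"delta_rot":[0,0,0]}

```text
time: 11.25
tool_pos: [0.6074, 0.3001, 0.1908]
ee_rot: [-1.57, -0.001, -0.253]
contact_force: [0.1, 0.0, -0.4]
width: 0.0144
```

```bash
python3 -c "
from h import *
go(440.3,314,190,50)
d=grab('scene','s1');print(d['img'].mean())"
```

```text
t 11.25 pos [607.4 300.1 190.8] jaw 75.5 F [ 0.1  0.  -0.4] w 14.4 q7 0.52
 T [-165.2    0.6  -28.4] norm 168.0 rv [-0.001  0.445  0.001] rows 4.0
98.40196736653645
```

View pics/s1.png

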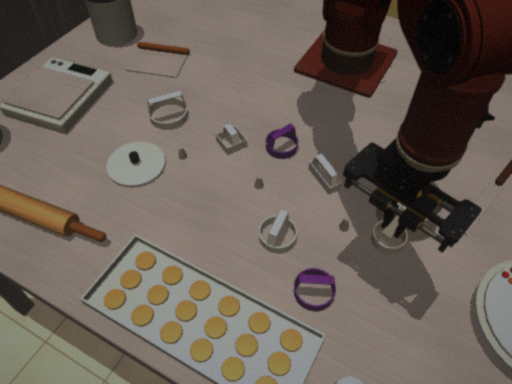

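Emit:
play_rows:
  moves:
    - {"translation":[-10,0,-2],"delta_rot":[0,0.03,0]}
    - {"translation":[-30,0,-5],"delta_rot":[0,0.08,0]}
    - {"translation":[-58,0,-10],"delta_rot":[0,0.16,0]}
    - {"translation":[-90,0,-15],"delta_rot":[0,0.24,0]}
    - {"translation":[-120,0,-21],"delta_rot":[0,0.32,0]}
    - {"translation":[-145,0,-25],"delta_rot":[0,0.39,0]}
    - {"translation":[-160,0,-27],"delta_rot":[0,0.43,0]}
    - {"translation":[-165,0,-28],"delta_rot":[0,0.445,0]}
    - {"translation":[-165,0,-28],"delta_rot":[0,0.445,0]}
    - {"translation":[-165,0,-28],"delta_rot":[0,0.445,0]}

```text
time: 12.13
tool_pos: [0.4411, 0.3133, 0.1893]
ee_rot: [-1.572, 0.0, -0.697]
contact_force: [0.6, -0.6, 0.2]
width: 0.0143
```

```bash
python3 -c "
from h import *
go(440.3,314,66,50)
d=grab('wrist','w6')"
```

```text
t 12.1333 pos [441.1 313.3 189.3] jaw 50.0 F [ 0.6 -0.6  0.2] w 14.3 q7 0.01
 T [ -1.  123.3   0.2] norm 123.0 rv [ 0.001  0.001 -0.   ] rows 3.0
```

View pics/w6.png

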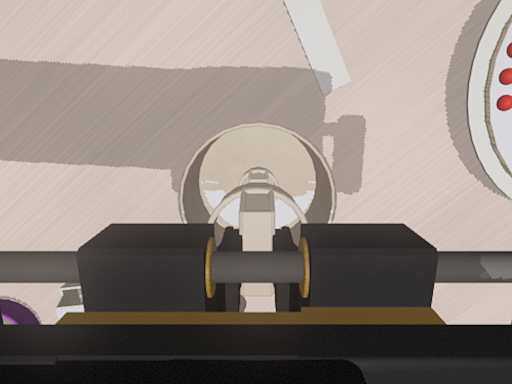

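Emit:
play_rows:
  moves:
    - {"translation":[-1,10,0],"delta_rot":[0,0,0]}
    - {"translation":[-1,28,0],"delta_rot":[0,0,0]}
    - {"translation":[-1,50,0],"delta_rot":[0,0,0]}
    - {"translation":[-1,70,0],"delta_rot":[0,0,0]}
    - {"translation":[-1,86,0],"delta_rot":[0,0,0]}
    - {"translation":[-1,98,0],"delta_rot":[0,0,0]}
    - {"translation":[-1,108,0],"delta_rot":[0,0,0]}
    - {"translation":[-1,115,0],"delta_rot":[0,0,0]}
    - {"translation":[-1,120,0],"delta_rot":[0,0,0]}
    - {"translation":[-1,123,0],"delta_rot":[0,0,0]}
    - {"translation":[-1,123,0],"delta_rot":[0,0,0]}
    - {"translation":[-1,123,0],"delta_rot":[0,0,0]}

```text
time: 13.18
tool_pos: [0.4398, 0.3149, 0.0675]
ee_rot: [-1.57, -0.0, -0.698]
contact_force: [0.3, 0.6, -0.7]
width: 0.0144
```

```bash
python3 -c "
from h import *
go(440.3,314,62,50)"
```

```text
t 13.1833 pos [439.8 314.9  67.5] jaw 50.0 F [ 0.3  0.6 -0.7] w 14.4 q7 -0.1
 T [ 1.   5.5 -0.4] norm 6.0 rv [-0.001  0.     0.   ] rows 0.1
```

Emit:
play_rows:
  moves:
    - {"translation":[1,2,0],"delta_rot":[0,0,0]}
    - {"translation":[1,4,0],"delta_rot":[0,0,0]}
    - {"translation":[1,5,0],"delta_rot":[0,0,0]}
    - {"translation":[1,5,0],"delta_rot":[0,0,0]}
    - {"translation":[1,5,0],"delta_rot":[0,0,0]}

```text
time: 13.6
tool_pos: [0.4403, 0.3141, 0.0621]
ee_rot: [-1.571, -0.0, -0.698]
contact_force: [0.4, 0.2, -0.7]
width: 0.0144
```

Emit:
play_rows:
  moves:
    - {"translation":[0,0,0],"delta_rot":[0,0,0]}
    - {"translation":[0,0,0],"delta_rot":[0,0,0]}
    - {"translation":[0,0,0],"delta_rot":[0,0,0]}
    - {"translation":[0,0,0],"delta_rot":[0,0,0]}
  claw: 165

```text
time: 13.93
tool_pos: [0.4403, 0.3141, 0.0621]
ee_rot: [-1.571, 0.0, -0.698]
contact_force: [-0.1, -0.8, 0.4]
width: 0.029
```

```bash
python3 -c "
from h import *
go(440.3,314,190,50)"
```

```text
t 13.9333 pos [440.3 314.1  62.1] jaw 50.0 F [-0.1 -0.8  0.4] w 29.0 q7 -0.1
 T [ 0.000e+00 -1.279e+02 -1.000e-01] norm 128.0 rv [-0.  0. -0.] rows 3.1
```

Emit:
play_rows:
  moves:
    - {"translation":[0,-5,0],"delta_rot":[0,0,0]}
    - {"translation":[0,-15,0],"delta_rot":[0,0,0]}
    - {"translation":[0,-35,0],"delta_rot":[0,0,0]}
    - {"translation":[0,-62,0],"delta_rot":[0,0,0]}
    - {"translation":[0,-90,0],"delta_rot":[0,0,0]}
    - {"translation":[0,-115,0],"delta_rot":[0,0,0]}
    - {"translation":[0,-127,0],"delta_rot":[0,0,0]}
    - {"translation":[0,-128,0],"delta_rot":[0,0,0]}

```text
time: 14.6
tool_pos: [0.4414, 0.3151, 0.1934]
ee_rot: [-1.566, -0.002, -0.698]
contact_force: [0.4, -0.1, -0.3]
width: 0.0306
```

```bash
python3 -c "
from h import *
go(619.3,100,130,94.6)
d=grab('wrist','w7')"
```

```text
t 14.6 pos [441.4 315.1 193.4] jaw 50.0 F [ 0.4 -0.1 -0.3] w 30.6 q7 0.01
 T [274.4  63.7 -50.8] norm 286.0 rv [-0.004 -0.778  0.004] rows 6.9
```

View pics/w7.png

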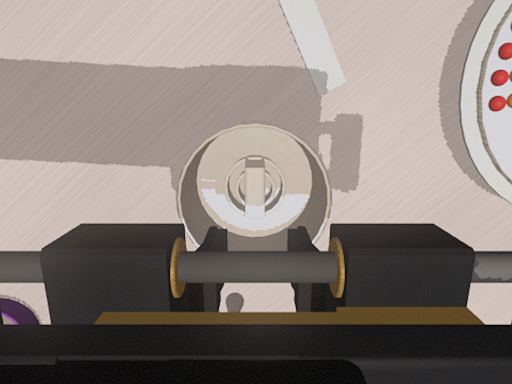

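Emit:
play_rows:
  moves:
    - {"translation":[10,0,-2],"delta_rot":[0,-0.03,0]}
    - {"translation":[32,2,-6],"delta_rot":[0,-0.09,0]}
    - {"translation":[64,6,-12],"delta_rot":[0,-0.18,0]}
    - {"translation":[100,14,-18],"delta_rot":[0,-0.28,0]}
    - {"translation":[136,24,-25],"delta_rot":[0,-0.38,0]}
    - {"translation":[172,35,-32],"delta_rot":[0,-0.48,0]}
    - {"translation":[208,46,-38],"delta_rot":[0,-0.58,0]}
    - {"translation":[240,56,-44],"delta_rot":[0,-0.68,0]}
    - {"translation":[264,62,-49],"delta_rot":[0,-0.75,0]}
    - {"translation":[274,63,-51],"delta_rot":[0,-0.778,0]}
    - {"translation":[274,63,-51],"delta_rot":[0,-0.778,0]}
    - {"translation":[274,63,-51],"delta_rot":[0,-0.778,0]}

```text
time: 15.65
tool_pos: [0.6166, 0.099, 0.1255]
ee_rot: [-1.57, 0.003, 0.078]
contact_force: [0.5, 0.5, 0.1]
width: 0.0306
```

```bash
python3 -c "
from h import *
strap('w8',[.6193,.100],.056,.045)
go(619.3,100,70,94.6)"
```

```text
2043 ((614.5983276367188, 98.09334564208984), (51.996524810791016, 17.201065063476562), 4.843203544616699) [613.41118118  98.13105651  57.47836911]
5.101744947908628
t 15.7 pos [616.4 100.2 126.2] jaw 94.6 F [-0.7  0.1 -0.3] w 31.4 q7 1.14
 T [ 3.  56.2 -0.5] norm 56.0 rv [-0.001 -0.    -0.002] rows 1.3
```

View pics/w8.png

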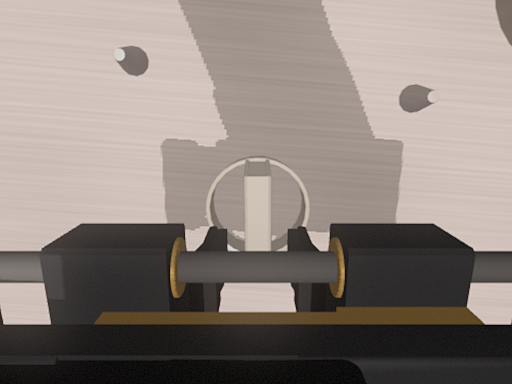

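Emit:
play_rows:
  moves:
    - {"translation":[3,10,0],"delta_rot":[0,0,0]}
    - {"translation":[3,25,0],"delta_rot":[0,0,0]}
    - {"translation":[3,40,0],"delta_rot":[0,0,0]}
    - {"translation":[3,51,0],"delta_rot":[0,0,0]}
    - {"translation":[3,56,0],"delta_rot":[0,0,0]}
    - {"translation":[3,56,0],"delta_rot":[0,0,0]}
    - {"translation":[3,56,0],"delta_rot":[0,0,0]}
    - {"translation":[3,56,0],"delta_rot":[0,0,0]}

```text
time: 16.37
tool_pos: [0.6208, 0.0994, 0.0716]
ee_rot: [-1.571, -0.001, 0.08]
contact_force: [0.7, 0.1, -0.0]
width: 0.0306
```

```bash
python3 -c "
from h import *
go(619.3,99.5,69.5,94.6)"
```

```text
t 16.3667 pos [620.8  99.4  71.6] jaw 94.6 F [ 0.7  0.1 -0. ] w 30.6 q7 1.1
 T [-1.5  2.1  0.2] norm 3.0 rv [-0.    -0.     0.001] rows 0.1
```

Emit:
play_rows:
  moves:
    - {"translation":[-1.5,2,0],"delta_rot":[0,0,0]}
    - {"translation":[-1.5,2,0],"delta_rot":[0,0,0]}
    - {"translation":[-1.5,2,0],"delta_rot":[0,0,0]}

```text
time: 16.62
tool_pos: [0.6191, 0.099, 0.0694]
ee_rot: [-1.571, -0.0, 0.08]
contact_force: [0.6, 0.1, 0.8]
width: 0.0307
```

Emit:
play_rows:
  moves:
    - {"translation":[0,0,0],"delta_rot":[0,0,0]}
    - {"translation":[0,0,0],"delta_rot":[0,0,0]}
    - {"translation":[0,0,0],"delta_rot":[0,0,0]}
    - {"translation":[0,0,0],"delta_rot":[0,0,0]}
    - {"translation":[0,0,0],"delta_rot":[0,0,0]}
  claw: 255

```text
time: 17.03
tool_pos: [0.619, 0.0991, 0.0691]
ee_rot: [-1.571, -0.0, 0.08]
contact_force: [-0.4, 1.0, -1.3]
width: 0.0145
```

Emit:
play_rows:
  moves:
    - {"translation":[0,-8,0],"delta_rot":[0,0,0]}
    - {"translation":[0,-25,0],"delta_rot":[0,0,0]}
    - {"translation":[0,-52,0],"delta_rot":[0,0,0]}
    - {"translation":[0,-84,0],"delta_rot":[0,0,0]}
    - {"translation":[0,-112,0],"delta_rot":[0,0,0]}
    - {"translation":[0,-127,0],"delta_rot":[0,0,0]}
    - {"translation":[0,-131,0],"delta_rot":[0,0,0]}
    - {"translation":[0,-131,0],"delta_rot":[0,0,0]}

```text
time: 17.7
tool_pos: [0.6195, 0.0992, 0.2014]
ee_rot: [-1.571, -0.002, 0.08]
contact_force: [1.0, -0.1, -0.8]
width: 0.0144
```

```bash
python3 -c "
from h import *
go(440.3,314,200,50)"
```

```text
t 17.7 pos [619.5  99.2 201.4] jaw 94.6 F [ 1.  -0.1 -0.8] w 14.4 q7 1.18
 T [-161.4    1.   228.4] norm 280.0 rv [-0.001  0.778  0.002] rows 6.7
```

Gripped at z 69.1, so 72.1 in the tin.

Emit:
play_rows:
  moves:
    - {"translation":[-6,0,8],"delta_rot":[0,0.03,0]}
    - {"translation":[-18,0,26],"delta_rot":[0,0.09,0]}
    - {"translation":[-36,0,51],"delta_rot":[0,0.17,0]}
    - {"translation":[-57,0,81],"delta_rot":[0,0.27,0]}
    - {"translation":[-79,0,111],"delta_rot":[0,0.38,0]}
    - {"translation":[-101,0,142],"delta_rot":[0,0.48,0]}
    - {"translation":[-122,0,173],"delta_rot":[0,0.59,0]}
    - {"translation":[-141,0,199],"delta_rot":[0,0.68,0]}
    - {"translation":[-155,0,219],"delta_rot":[0,0.75,0]}
    - {"translation":[-161,0,228],"delta_rot":[0,0.778,0]}
    - {"translation":[-161,0,228],"delta_rot":[0,0.778,0]}
    - {"translation":[-161,0,228],"delta_rot":[0,0.778,0]}

```text
time: 18.7
tool_pos: [0.4397, 0.313, 0.1989]
ee_rot: [-1.573, 0.0, -0.696]
contact_force: [0.6, -0.1, -1.1]
width: 0.0147
```

```bash
python3 -c "
from h import *
d=grab('wrist','w9')
go(440.3,314,78,50)"
```

```text
t 18.75 pos [440.5 312.2 199. ] jaw 50.1 F [-0.2  0.6 -0.5] w 14.3 q7 0.02
 T [ -1.3 121.    1.4] norm 121.0 rv [ 0.002  0.001 -0.   ] rows 2.9
```

View pics/w9.png

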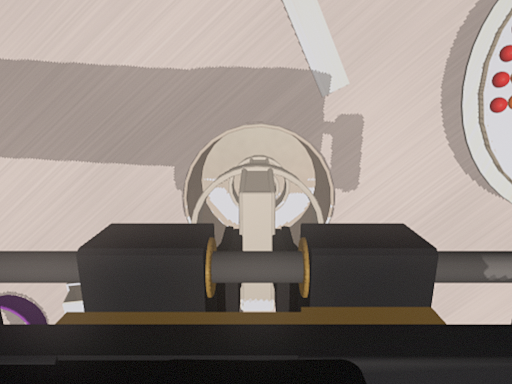

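Emit:
play_rows:
  moves:
    - {"translation":[-1,10,1],"delta_rot":[0,0,0]}
    - {"translation":[-1,28,1],"delta_rot":[0,0,0]}
    - {"translation":[-1,50,1],"delta_rot":[0,0,0]}
    - {"translation":[-1,70,1],"delta_rot":[0,0,0]}
    - {"translation":[-1,86,1],"delta_rot":[0,0,0]}
    - {"translation":[-1,98,1],"delta_rot":[0,0,0]}
    - {"translation":[-1,107,1],"delta_rot":[0,0,0]}
    - {"translation":[-1,114,1],"delta_rot":[0,0,0]}
    - {"translation":[-1,119,1],"delta_rot":[0,0,0]}
    - {"translation":[-1,121,1],"delta_rot":[0,0,0]}
    - {"translation":[-1,121,1],"delta_rot":[0,0,0]}
    - {"translation":[-1,121,1],"delta_rot":[0,0,0]}

```text
time: 19.75
tool_pos: [0.4404, 0.3151, 0.0796]
ee_rot: [-1.57, -0.0, -0.698]
contact_force: [-0.2, 0.2, -1.0]
width: 0.0145
```

```bash
python3 -c "
from h import *
go(440.3,314,72,50)"
```

```text
t 19.75 pos [440.4 315.1  79.6] jaw 50.0 F [-0.2  0.2 -1. ] w 14.5 q7 -0.09
 T [ 0.6  7.6 -0.9] norm 8.0 rv [-0.001  0.     0.   ] rows 0.2
```

Emit:
play_rows:
  moves:
    - {"translation":[0.5,2,-1],"delta_rot":[0,0,0]}
    - {"translation":[0.5,4,-1],"delta_rot":[0,0,0]}
    - {"translation":[0.5,6,-1],"delta_rot":[0,0,0]}
    - {"translation":[0.5,7,-1],"delta_rot":[0,0,0]}
    - {"translation":[0.5,7,-1],"delta_rot":[0,0,0]}
    - {"translation":[0.5,7,-1],"delta_rot":[0,0,0]}

```text
time: 20.25
tool_pos: [0.4399, 0.3137, 0.0721]
ee_rot: [-1.571, -0.0, -0.698]
contact_force: [-0.1, -0.7, -0.6]
width: 0.0145
```

Emit:
play_rows:
  moves:
    - {"translation":[0,0,0],"delta_rot":[0,0,0]}
    - {"translation":[0,0,0],"delta_rot":[0,0,0]}
    - {"translation":[0,0,0],"delta_rot":[0,0,0]}
    - {"translation":[0,0,0],"delta_rot":[0,0,0]}
  claw: 165

```text
time: 20.58
tool_pos: [0.4399, 0.3138, 0.0721]
ee_rot: [-1.571, 0.0, -0.698]
contact_force: [-1.0, -0.6, -0.4]
width: 0.029
```

Emit:
play_rows:
  moves:
    - {"translation":[0,-5,0],"delta_rot":[0,0,0]}
    - {"translation":[0,-15,0],"delta_rot":[0,0,0]}
    - {"translation":[0,-35,0],"delta_rot":[0,0,0]}
    - {"translation":[0,-62,0],"delta_rot":[0,0,0]}
    - {"translation":[0,-90,0],"delta_rot":[0,0,0]}
    - {"translation":[0,-115,0],"delta_rot":[0,0,0]}
    - {"translation":[0,-127,0],"delta_rot":[0,0,0]}
    - {"translation":[0,-128,0],"delta_rot":[0,0,0]}

```text
time: 21.25
tool_pos: [0.4409, 0.3149, 0.2034]
ee_rot: [-1.566, -0.002, -0.698]
contact_force: [0.7, 1.5, -0.1]
width: 0.0307
```

```bash
python3 -c "
from h import *
go(550,0,180,52)
d=grab('wrist','w10')"
```

```text
t 21.25 pos [440.9 314.9 203.4] jaw 50.0 F [ 0.7  1.5 -0.1] w 30.7 q7 0.02
 T [ 285.9   23.2 -171.3] norm 334.0 rv [-0.005 -0.035  0.002] rows 8.0
```

View pics/w10.png

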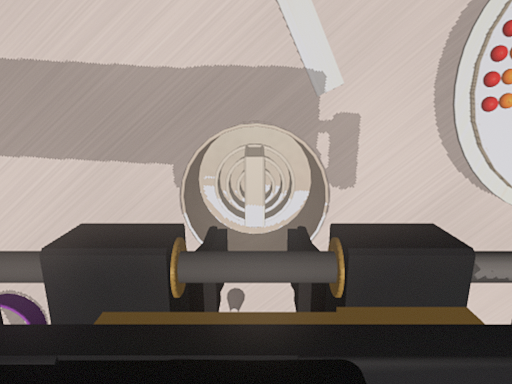

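Emit:
play_rows:
  moves:
    - {"translation":[10,0,-6],"delta_rot":[0,0,0]}
    - {"translation":[32,2,-19],"delta_rot":[0,0,0]}
    - {"translation":[62,4,-37],"delta_rot":[0,0,0]}
    - {"translation":[94,7,-56],"delta_rot":[0,0,0]}
    - {"translation":[126,10,-75],"delta_rot":[0,-0.01,0]}
    - {"translation":[158,13,-95],"delta_rot":[0,-0.01,0]}
    - {"translation":[190,16,-114],"delta_rot":[0,-0.02,0]}
    - {"translation":[222,18,-133],"delta_rot":[0,-0.03,0]}
    - {"translation":[254,20,-152],"delta_rot":[0,-0.035,0]}
    - {"translation":[276,22,-165],"delta_rot":[0,-0.035,0]}
    - {"translation":[286,23,-171],"delta_rot":[0,-0.035,0]}
    - {"translation":[286,23,-171],"delta_rot":[0,-0.035,0]}

```text
time: 22.3
tool_pos: [0.5488, -0.0044, 0.1751]
ee_rot: [-1.573, 0.002, -0.668]
contact_force: [-0.9, -0.5, 1.2]
width: 0.0307
```

```bash
python3 -c "
from h import *
go(435.6,-308,150,53)"
```

```text
t 22.3 pos [548.8  -4.4 175.1] jaw 51.8 F [-0.9 -0.5  1.2] w 30.7 q7 0.7
 T [  99.2   25.5 -308.5] norm 325.0 rv [ 0.002 -0.022 -0.002] rows 7.8
```

Emit:
play_rows:
  moves:
    - {"translation":[3,0,-10],"delta_rot":[0,0,0]}
    - {"translation":[11,2,-34],"delta_rot":[0,0,0]}
    - {"translation":[21,5,-66],"delta_rot":[0,0,0]}
    - {"translation":[32,8,-101],"delta_rot":[0,0,0]}
    - {"translation":[43,11,-135],"delta_rot":[0,-0.01,0]}
    - {"translation":[55,14,-170],"delta_rot":[0,-0.02,0]}
    - {"translation":[66,17,-205],"delta_rot":[0,-0.02,0]}
    - {"translation":[77,20,-240],"delta_rot":[0,-0.02,0]}
    - {"translation":[88,23,-274],"delta_rot":[0,-0.02,0]}
    - {"translation":[96,25,-298],"delta_rot":[0,-0.02,0]}
    - {"translation":[99,25,-308],"delta_rot":[0,-0.02,0]}
    - {"translation":[99,25,-308],"delta_rot":[0,-0.02,0]}

```text
time: 23.3
tool_pos: [0.4365, -0.3057, 0.1517]
ee_rot: [-1.571, 0.001, -0.645]
contact_force: [-0.3, 0.9, 1.1]
width: 0.0308
```

```bash
python3 -c "
from h import *
strap('w11',[.4356,-.308],.066,.055)
go(435.6,-308,80,53)"
```

```text
2416 ((431.4091796875, -305.6275329589844), (17.482711791992188, 69.81720733642578), 52.95009231567383) [ 430.4580689  -304.78866387   67.60369633]
142.92795177414638
t 23.35 pos [ 437.7 -303.7  151.9] jaw 53.2 F [ 0.7  0.7 -0.3] w 30.9 q7 1.37
 T [ 1.  71.9 -4.7] norm 72.0 rv [-0.001  0.003 -0.001] rows 1.7
```

View pics/w11.png

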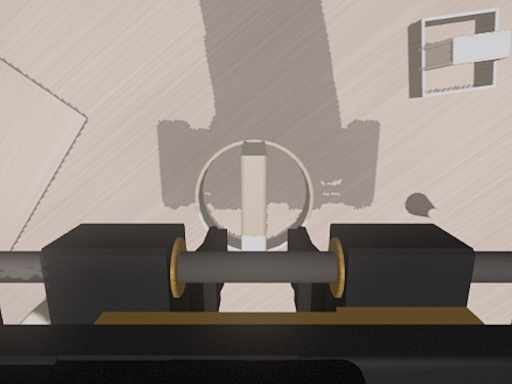

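Emit:
play_rows:
  moves:
    - {"translation":[1,8,-3],"delta_rot":[0,0,0]}
    - {"translation":[1,22,-3],"delta_rot":[0,0,0]}
    - {"translation":[1,40,-3],"delta_rot":[0,0,0]}
    - {"translation":[1,56,-3],"delta_rot":[0,0,0]}
    - {"translation":[1,65,-3],"delta_rot":[0,0,0]}
    - {"translation":[1,68,-3],"delta_rot":[0,0,0]}
    - {"translation":[1,68,-3],"delta_rot":[0,0,0]}
    - {"translation":[1,68,-3],"delta_rot":[0,0,0]}

```text
time: 24.02
tool_pos: [0.4374, -0.3072, 0.0846]
ee_rot: [-1.57, -0.001, -0.642]
contact_force: [0.4, -1.2, 0.0]
width: 0.0308
```

```bash
python3 -c "
from h import *
go(435.6,-308,79.5,53)"
```

```text
t 24.0167 pos [ 437.4 -307.2   84.6] jaw 53.2 F [ 0.4 -1.2  0. ] w 30.8 q7 1.34
 T [-0.9  5.1 -1.7] norm 5.0 rv [-0.     0.004  0.001] rows 0.1
```

Emit:
play_rows:
  moves:
    - {"translation":[-1,3,-1.5],"delta_rot":[0,0,0]}
    - {"translation":[-1,5,-1.5],"delta_rot":[0,0,0]}
    - {"translation":[-1,5,-1.5],"delta_rot":[0,0,0]}
    - {"translation":[-1,5,-1.5],"delta_rot":[0,0,0]}

```text
time: 24.35
tool_pos: [0.4349, -0.3085, 0.0792]
ee_rot: [-1.571, -0.0, -0.643]
contact_force: [-0.0, 0.2, 0.2]
width: 0.0308
```

Emit:
play_rows:
  moves:
    - {"translation":[0,0,0],"delta_rot":[0,0,0]}
    - {"translation":[0,0,0],"delta_rot":[0,0,0]}
    - {"translation":[0,0,0],"delta_rot":[0,0,0]}
    - {"translation":[0,0,0],"delta_rot":[0,0,0]}
    - {"translation":[0,0,0],"delta_rot":[0,0,0]}
  claw: 255

```text
time: 24.77
tool_pos: [0.435, -0.3085, 0.0791]
ee_rot: [-1.571, -0.0, -0.643]
contact_force: [-1.1, 0.1, 0.1]
width: 0.0142
```

Emit:
play_rows:
  moves:
    - {"translation":[0,-8,0],"delta_rot":[0,0,0]}
    - {"translation":[0,-25,0],"delta_rot":[0,0,0]}
    - {"translation":[0,-52,0],"delta_rot":[0,0,0]}
    - {"translation":[0,-84,0],"delta_rot":[0,0,0]}
    - {"translation":[0,-112,0],"delta_rot":[0,0,0]}
    - {"translation":[0,-127,0],"delta_rot":[0,0,0]}
    - {"translation":[0,-131,0],"delta_rot":[0,0,0]}
    - {"translation":[0,-131,0],"delta_rot":[0,0,0]}

```text
time: 25.43
tool_pos: [0.4354, -0.3086, 0.2113]
ee_rot: [-1.571, -0.002, -0.643]
contact_force: [0.9, -0.6, -0.4]
width: 0.0144
```

```bash
python3 -c "
from h import *
go(550,0,210,52)"
```

```text
t 25.4333 pos [ 435.4 -308.6  211.3] jaw 53.2 F [ 0.9 -0.6 -0.4] w 14.4 q7 1.4
 T [-93.3   1.1 315.7] norm 329.0 rv [0.    0.02  0.002] rows 7.9
```

Gripped at z 79.1, so 82.1 in the tin.

Emit:
play_rows:
  moves:
    - {"translation":[-3,0,9],"delta_rot":[0,0,0]}
    - {"translation":[-9,0,30],"delta_rot":[0,0,0]}
    - {"translation":[-18,0,60],"delta_rot":[0,0,0]}
    - {"translation":[-28,0,95],"delta_rot":[0,0,0]}
    - {"translation":[-38,0,130],"delta_rot":[0,0,0]}
    - {"translation":[-49,0,165],"delta_rot":[0,0.01,0]}
    - {"translation":[-59,0,200],"delta_rot":[0,0.02,0]}
    - {"translation":[-69,0,235],"delta_rot":[0,0.02,0]}
    - {"translation":[-80,0,270],"delta_rot":[0,0.02,0]}
    - {"translation":[-89,0,300],"delta_rot":[0,0.02,0]}
    - {"translation":[-93,0,315],"delta_rot":[0,0.02,0]}
    - {"translation":[-93,0,315],"delta_rot":[0,0.02,0]}

```text
time: 26.43
tool_pos: [0.5489, 0.0053, 0.2085]
ee_rot: [-1.57, 0.003, -0.656]
contact_force: [-0.9, 1.1, -0.7]
width: 0.0144
```

```bash
python3 -c "
from h import *
go(440,314,210,50)"
```

```text
t 26.4333 pos [548.9   5.3 208.5] jaw 52.4 F [-0.9  1.1 -0.7] w 14.4 q7 0.71
 T [-274.6   -0.4  178.2] norm 327.0 rv [-0.001  0.042 -0.004] rows 7.8
```

Emit:
play_rows:
  moves:
    - {"translation":[-8,0,5],"delta_rot":[0,0,0]}
    - {"translation":[-26,0,17],"delta_rot":[0,0.01,0]}
    - {"translation":[-52,0,34],"delta_rot":[0,0.01,0]}
    - {"translation":[-82,0,53],"delta_rot":[0,0.02,0]}
    - {"translation":[-112,0,73],"delta_rot":[0,0.02,0]}
    - {"translation":[-142,0,92],"delta_rot":[0,0.03,0]}
    - {"translation":[-172,0,112],"delta_rot":[0,0.03,0]}
    - {"translation":[-202,0,131],"delta_rot":[0,0.04,0]}
    - {"translation":[-232,0,150],"delta_rot":[0,0.04,0]}
    - {"translation":[-258,0,167],"delta_rot":[0,0.04,0]}
    - {"translation":[-272,0,176],"delta_rot":[0,0.04,0]}
    - {"translation":[-274,0,178],"delta_rot":[0,0.04,0]}

```text
time: 27.43
tool_pos: [0.4401, 0.3112, 0.2094]
ee_rot: [-1.571, 0.001, -0.699]
contact_force: [0.1, 0.2, -0.7]
width: 0.0141
```

Emit:
play_rows:
  moves:
    - {"translation":[0,0,0],"delta_rot":[0,0,0]}
    - {"translation":[0,0,0],"delta_rot":[0,0,0]}
    - {"translation":[0,0,0],"delta_rot":[0,0,0]}

```text
time: 27.68
tool_pos: [0.4435, 0.3065, 0.2096]
ee_rot: [-1.572, -0.0, -0.705]
contact_force: [-0.2, 0.4, -0.7]
width: 0.0146
```

```bash
python3 -c "
from h import *
d=grab('wrist','w12')
go(440,314,90,50)"
```

```text
t 27.7333 pos [443.6 306.7 209.7] jaw 49.6 F [ 0.6 -0.1 -0.6] w 14.1 q7 0.02
 T [ -7.5 119.7   3.3] norm 120.0 rv [ 0.001 -0.007  0.   ] rows 2.9
```

View pics/w12.png

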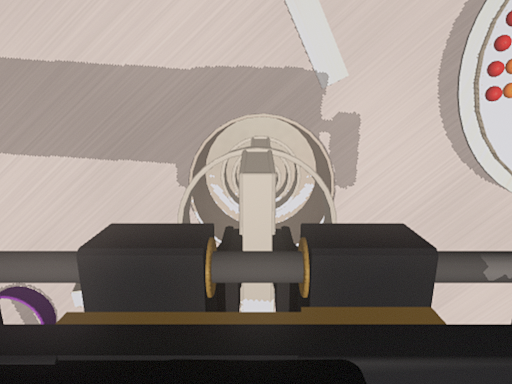

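Emit:
play_rows:
  moves:
    - {"translation":[-3,5,2],"delta_rot":[0,-0.007,0]}
    - {"translation":[-7,15,3],"delta_rot":[0,-0.007,0]}
    - {"translation":[-7.5,30,3],"delta_rot":[0,-0.007,0]}
    - {"translation":[-7.5,40,3],"delta_rot":[0,-0.007,0]}
    - {"translation":[-7.5,45,3],"delta_rot":[0,-0.007,0]}
    - {"translation":[-7.5,45,3],"delta_rot":[0,-0.007,0]}
    - {"translation":[-7.5,45,3],"delta_rot":[0,-0.007,0]}
    - {"translation":[-7.5,45,3],"delta_rot":[0,-0.007,0]}

```text
time: 28.4
tool_pos: [0.4393, 0.3158, 0.1655]
ee_rot: [-1.57, -0.0, -0.696]
contact_force: [-0.4, -0.3, -0.7]
width: 0.0146
```

```bash
python3 -c "
from h import *
go(440,314,90,50)"
```

```text
t 28.4 pos [439.3 315.8 165.5] jaw 50.1 F [-0.4 -0.3 -0.7] w 14.6 q7 -0.02
 T [ 1.7 75.5 -1. ] norm 76.0 rv [-0.001  0.002  0.   ] rows 1.8
```

Emit:
play_rows:
  moves:
    - {"translation":[1,6,-1],"delta_rot":[0,0,0]}
    - {"translation":[1,16,-1],"delta_rot":[0,0,0]}
    - {"translation":[1,28,-1],"delta_rot":[0,0,0]}
    - {"translation":[1,40,-1],"delta_rot":[0,0,0]}
    - {"translation":[1,51,-1],"delta_rot":[0,0,0]}
    - {"translation":[1,60,-1],"delta_rot":[0,0,0]}
    - {"translation":[1,67,-1],"delta_rot":[0,0,0]}
    - {"translation":[1,72,-1],"delta_rot":[0,0,0]}
    - {"translation":[1,75,-1],"delta_rot":[0,0,0]}
    - {"translation":[1,75,-1],"delta_rot":[0,0,0]}
    - {"translation":[1,75,-1],"delta_rot":[0,0,0]}

```text
time: 29.32
tool_pos: [0.4393, 0.3144, 0.0903]
ee_rot: [-1.57, 0.0, -0.696]
contact_force: [0.7, -0.5, -1.2]
width: 0.0146
```

```bash
python3 -c "
from h import *
go(440,314,82,50)"
```

```text
t 29.3167 pos [439.3 314.4  90.3] jaw 50.1 F [ 0.7 -0.5 -1.2] w 14.6 q7 -0.09
 T [0.8 8.3 0.1] norm 8.0 rv [-0.     0.002 -0.   ] rows 0.2
```

Emit:
play_rows:
  moves:
    - {"translation":[0.5,2,0],"delta_rot":[0,0,0]}
    - {"translation":[0.5,4,0],"delta_rot":[0,0,0]}
    - {"translation":[0.5,6,0],"delta_rot":[0,0,0]}
    - {"translation":[0.5,8,0],"delta_rot":[0,0,0]}
    - {"translation":[0.5,8,0],"delta_rot":[0,0,0]}
    - {"translation":[0.5,8,0],"delta_rot":[0,0,0]}

```text
time: 29.82
tool_pos: [0.4397, 0.3138, 0.0821]
ee_rot: [-1.571, -0.0, -0.696]
contact_force: [-0.2, -0.3, 1.5]
width: 0.0146
```

Emit:
play_rows:
  moves:
    - {"translation":[0,0,0],"delta_rot":[0,0,0]}
    - {"translation":[0,0,0],"delta_rot":[0,0,0]}
    - {"translation":[0,0,0],"delta_rot":[0,0,0]}
    - {"translation":[0,0,0],"delta_rot":[0,0,0]}
  claw: 165

```text
time: 30.15
tool_pos: [0.4396, 0.3139, 0.0821]
ee_rot: [-1.571, 0.0, -0.696]
contact_force: [-0.4, -0.1, -0.4]
width: 0.0289
```

Emit:
play_rows:
  moves:
    - {"translation":[0,-5,0],"delta_rot":[0,0,0]}
    - {"translation":[0,-15,0],"delta_rot":[0,0,0]}
    - {"translation":[0,-35,0],"delta_rot":[0,0,0]}
    - {"translation":[0,-62,0],"delta_rot":[0,0,0]}
    - {"translation":[0,-90,0],"delta_rot":[0,0,0]}
    - {"translation":[0,-115,0],"delta_rot":[0,0,0]}
    - {"translation":[0,-127,0],"delta_rot":[0,0,0]}
    - {"translation":[0,-128,0],"delta_rot":[0,0,0]}

```text
time: 30.82
tool_pos: [0.4406, 0.315, 0.2134]
ee_rot: [-1.566, -0.002, -0.696]
contact_force: [-0.3, 0.1, 1.0]
width: 0.0307
```

```bash
python3 -c "
from h import *
go(550,20,180,10)
d=grab('wrist','w13')"
```

```text
t 30.8167 pos [440.6 315.  213.4] jaw 50.1 F [-0.3  0.1  1. ] w 30.7 q7 0.01
 T [ 273.    33.2 -156.5] norm 316.0 rv [-0.005  0.701  0.   ] rows 7.6
```

View pics/w13.png

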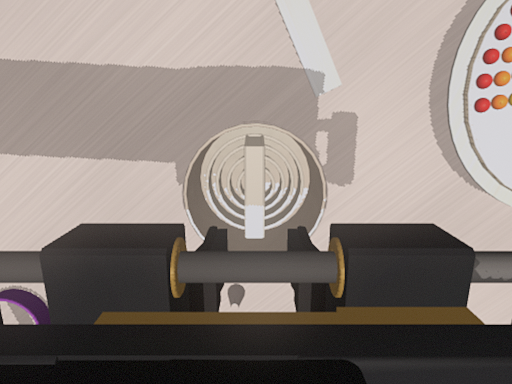

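Emit:
play_rows:
  moves:
    - {"translation":[10,0,-6],"delta_rot":[0,0.03,0]}
    - {"translation":[32,2,-18],"delta_rot":[0,0.09,0]}
    - {"translation":[62,5,-36],"delta_rot":[0,0.16,0]}
    - {"translation":[93,9,-53],"delta_rot":[0,0.24,0]}
    - {"translation":[124,13,-71],"delta_rot":[0,0.32,0]}
    - {"translation":[155,17,-89],"delta_rot":[0,0.4,0]}
    - {"translation":[186,21,-107],"delta_rot":[0,0.48,0]}
    - {"translation":[217,25,-124],"delta_rot":[0,0.56,0]}
    - {"translation":[245,29,-141],"delta_rot":[0,0.64,0]}
    - {"translation":[265,32,-152],"delta_rot":[0,0.69,0]}
    - {"translation":[273,33,-156],"delta_rot":[0,0.7,0]}
    - {"translation":[273,33,-156],"delta_rot":[0,0.7,0]}

```text
time: 31.87
tool_pos: [0.549, 0.0165, 0.1756]
ee_rot: [-1.573, 0.0, -1.4]
contact_force: [0.0, 0.2, 0.2]
width: 0.0305
```

```bash
python3 -c "
from h import *
go(604,-276,140,-20)"
```

```text
t 31.8667 pos [549.   16.5 175.6] jaw 9.8 F [0.  0.2 0.2] w 30.5 q7 -0.06
 T [297.7  35.4   4.5] norm 300.0 rv [0.002 0.52  0.   ] rows 7.2
```

Emit:
play_rows:
  moves:
    - {"translation":[10,1,0],"delta_rot":[0,0.02,0]}
    - {"translation":[32,4,0],"delta_rot":[0,0.06,0]}
    - {"translation":[64,8,1],"delta_rot":[0,0.11,0]}
    - {"translation":[100,12,2],"delta_rot":[0,0.18,0]}
    - {"translation":[136,16,2],"delta_rot":[0,0.24,0]}
    - {"translation":[172,20,3],"delta_rot":[0,0.3,0]}
    - {"translation":[208,25,3],"delta_rot":[0,0.37,0]}
    - {"translation":[244,29,4],"delta_rot":[0,0.43,0]}
    - {"translation":[275,33,4],"delta_rot":[0,0.48,0]}
    - {"translation":[292,35,4],"delta_rot":[0,0.51,0]}
    - {"translation":[298,35,4],"delta_rot":[0,0.52,0]}
    - {"translation":[298,35,4],"delta_rot":[0,0.52,0]}
  claw: 120

```text
time: 32.87
tool_pos: [0.6049, -0.2741, 0.1417]
ee_rot: [-1.571, 0.0, -1.917]
contact_force: [0.7, 1.4, -0.6]
width: 0.046
```

Emit:
play_rows:
  moves:
    - {"translation":[0,0,0],"delta_rot":[0,0,0]}
    - {"translation":[0,0,0],"delta_rot":[0,0,0]}

```text
time: 33.03
tool_pos: [0.6055, -0.2708, 0.1426]
ee_rot: [-1.571, 0.001, -1.912]
contact_force: [-0.6, 0.2, 0.1]
width: 0.0461
```

Run:
```python
from h import *
d=grab('wrist','w14');go(604,-276,140,-20)
for dd in (d,load('top0'),load('scene0')):
    P=cloud(dd).reshape(-1,3);m=(np.linalg.norm(P[:,:2]-[.604,-.276],axis=1)<.03)&(P[:,2]>.033)&(P[:,2]<.042);q=P[m]*1000
    print(len(q),q.mean(0),cv2.minAreaRect(q[:,:2].astype(np.float32)))
t=load('top0')
```

```text
t 33.0833 pos [ 605.5 -271.   142.6] jaw -19.6 F [-0.3 -0.3  0.3] w 46.1 q7 -0.12
 T [5.2 2.6 0.3] norm 6.0 rv [-0.     0.008 -0.001] rows 0.1
622 [ 607.44148347 -277.08172003   38.47846627] ((607.32373046875, -277.6578369140625), (20.862747192382812, 21.102869033813477), 54.530517578125)
44 [ 605.59845241 -276.01583952   37.20596026] ((605.09765625, -276.0635070800781), (19.965396881103516, 18.127704620361328), 42.39047622680664)
55 [ 606.16673768 -274.97840812   35.73594523] ((605.6890869140625, -275.6258239746094), (21.353836059570312, 19.986177444458008), 69.7782974243164)
```

View pics/w14.png

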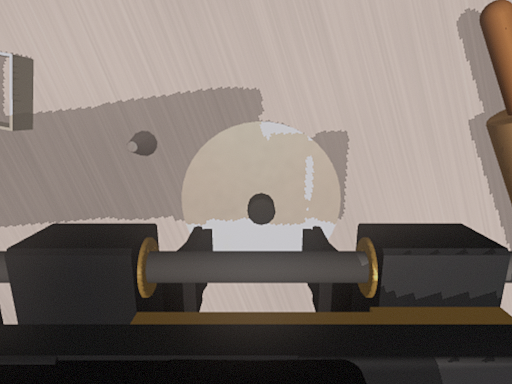

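```bash
python3 -c "
from h import *
go(605.5,-276.3,80,-20)"
```

```text
t 33.0833 pos [ 605.5 -271.   142.6] jaw -19.6 F [-0.3 -0.3  0.3] w 46.1 q7 -0.12
 T [ 5.  62.6  1.8] norm 63.0 rv [-0.     0.008 -0.001] rows 1.5
```

Emit:
play_rows:
  moves:
    - {"translation":[3,8,1],"delta_rot":[0,0,0]}
    - {"translation":[5,24,2],"delta_rot":[0,0,0]}
    - {"translation":[5,42,2],"delta_rot":[0,0,0]}
    - {"translation":[5,56,2],"delta_rot":[0,0,0]}
    - {"translation":[5,62,2],"delta_rot":[0,0,0]}
    - {"translation":[5,62,2],"delta_rot":[0,0,0]}
    - {"translation":[5,62,2],"delta_rot":[0,0,0]}

```text
time: 33.67
tool_pos: [0.6053, -0.2787, 0.0801]
ee_rot: [-1.571, 0.0, -1.915]
contact_force: [0.5, -0.4, 0.5]
width: 0.0461
```

```bash
python3 -c "
from h import *
go(605.5,-276.3,42,-20)"
```

```text
t 33.6667 pos [ 605.3 -278.7   80.1] jaw -19.7 F [ 0.5 -0.4  0.5] w 46.1 q7 -0.13
 T [-2.3 38.1 -0.6] norm 38.0 rv [ 0.     0.005 -0.   ] rows 0.9
```

Emit:
play_rows:
  moves:
    - {"translation":[-2,8,-0.5],"delta_rot":[0,0,0]}
    - {"translation":[-2,19,-0.5],"delta_rot":[0,0,0]}
    - {"translation":[-2,29,-0.5],"delta_rot":[0,0,0]}
    - {"translation":[-2,35,-0.5],"delta_rot":[0,0,0]}
    - {"translation":[-2,38,-0.5],"delta_rot":[0,0,0]}
    - {"translation":[-2,38,-0.5],"delta_rot":[0,0,0]}
    - {"translation":[-2,38,-0.5],"delta_rot":[0,0,0]}

```text
time: 34.25
tool_pos: [0.6054, -0.277, 0.0419]
ee_rot: [-1.571, 0.0, -1.916]
contact_force: [0.1, -0.6, 0.2]
width: 0.0458
```

```bash
python3 -c "
from h import *
go(605.5,-276.3,41,-20)"
```

```text
t 34.25 pos [ 605.4 -277.    41.9] jaw -19.8 F [ 0.1 -0.6  0.2] w 45.8 q7 -0.14
 T [-0.7  0.9 -0.1] norm 1.0 rv [ 0.     0.004 -0.   ] rows 0.0
```

Emit:
play_rows:
  moves:
    - {"translation":[-0.5,1,0],"delta_rot":[0,0,0]}
    - {"translation":[-0.5,1,0],"delta_rot":[0,0,0]}
    - {"translation":[-0.5,1,0],"delta_rot":[0,0,0]}
    - {"translation":[-0.5,1,0],"delta_rot":[0,0,0]}
    - {"translation":[-0.5,1,0],"delta_rot":[0,0,0]}
    - {"translation":[-0.5,1,0],"delta_rot":[0,0,0]}
  claw: 255
  force: 30

```text
time: 34.75
tool_pos: [0.6057, -0.2766, 0.0413]
ee_rot: [-1.57, -0.0, -1.916]
contact_force: [-0.3, 0.2, 0.8]
width: 0.0213
```

Emit:
play_rows:
  moves:
    - {"translation":[0,-8,0],"delta_rot":[0,0,0]}
    - {"translation":[0,-25,0],"delta_rot":[0,0,0]}
    - {"translation":[0,-52,0],"delta_rot":[0,0,0]}
    - {"translation":[0,-84,0],"delta_rot":[0,0,0]}
    - {"translation":[0,-116,0],"delta_rot":[0,0,0]}
    - {"translation":[0,-142,0],"delta_rot":[0,0,0]}
    - {"translation":[0,-155,0],"delta_rot":[0,0,0]}
    - {"translation":[0,-158,0],"delta_rot":[0,0,0]}
    - {"translation":[0,-158,0],"delta_rot":[0,0,0]}

```text
time: 35.5
tool_pos: [0.6056, -0.2766, 0.1992]
ee_rot: [-1.57, -0.0, -1.916]
contact_force: [-0.4, 0.4, -2.4]
width: 0.0213
```

```bash
python3 -c "
from h import *
go(550,20,200,10)
grab('wrist','w15')"
```

```text
t 35.5 pos [ 605.6 -276.6  199.2] jaw -19.8 F [-0.4  0.4 -2.4] w 21.3 q7 -0.1
 T [-260.3   -0.9 -152.6] norm 302.0 rv [-0.001 -0.52   0.   ] rows 7.2
```

View pics/w15.png

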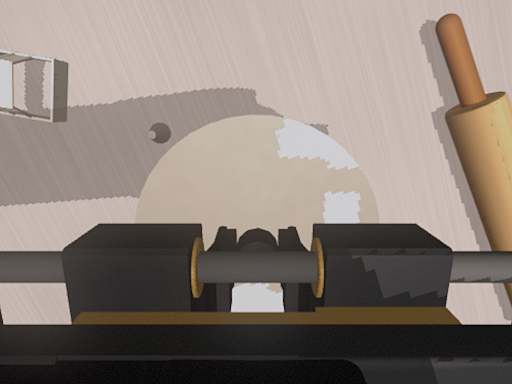

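Emit:
play_rows:
  moves:
    - {"translation":[-7,0,-4],"delta_rot":[0,-0.02,0]}
    - {"translation":[-22,0,-13],"delta_rot":[0,-0.05,0]}
    - {"translation":[-45,0,-26],"delta_rot":[0,-0.1,0]}
    - {"translation":[-72,0,-42],"delta_rot":[0,-0.15,0]}
    - {"translation":[-100,0,-59],"delta_rot":[0,-0.21,0]}
    - {"translation":[-128,0,-75],"delta_rot":[0,-0.26,0]}
    - {"translation":[-156,0,-91],"delta_rot":[0,-0.32,0]}
    - {"translation":[-184,0,-108],"delta_rot":[0,-0.37,0]}
    - {"translation":[-211,0,-124],"delta_rot":[0,-0.42,0]}
    - {"translation":[-236,0,-139],"delta_rot":[0,-0.47,0]}
    - {"translation":[-253,0,-149],"delta_rot":[0,-0.51,0]}
    - {"translation":[-260,0,-153],"delta_rot":[0,-0.52,0]}

```text
time: 36.55
tool_pos: [0.548, 0.0237, 0.198]
ee_rot: [-1.573, 0.001, -1.388]
contact_force: [0.1, 1.7, -1.3]
width: 0.021
```

```bash
python3 -c "
from h import *
go(440,314,200,50)"
```

```text
t 36.55 pos [548.   23.7 198. ] jaw 10.4 F [ 0.1  1.7 -1.3] w 21.0 q7 -0.05
 T [-305.    -1.5  -53.6] norm 310.0 rv [ 0.001 -0.69  -0.002] rows 7.4
```

Emit:
play_rows:
  moves:
    - {"translation":[-9,0,-2],"delta_rot":[0,-0.02,0]}
    - {"translation":[-27,0,-5],"delta_rot":[0,-0.06,0]}
    - {"translation":[-54,0,-9],"delta_rot":[0,-0.12,0]}
    - {"translation":[-86,0,-15],"delta_rot":[0,-0.2,0]}
    - {"translation":[-118,0,-21],"delta_rot":[0,-0.27,0]}
    - {"translation":[-150,0,-26],"delta_rot":[0,-0.34,0]}
    - {"translation":[-182,0,-32],"delta_rot":[0,-0.42,0]}
    - {"translation":[-214,0,-38],"delta_rot":[0,-0.49,0]}
    - {"translation":[-246,0,-43],"delta_rot":[0,-0.56,0]}
    - {"translation":[-274,0,-48],"delta_rot":[0,-0.62,0]}
    - {"translation":[-294,0,-52],"delta_rot":[0,-0.67,0]}
    - {"translation":[-304,0,-53],"delta_rot":[0,-0.69,0]}

```text
time: 37.55
tool_pos: [0.4427, 0.3126, 0.1991]
ee_rot: [-1.57, 0.001, -0.7]
contact_force: [-0.5, 0.2, -1.0]
width: 0.021
```

Emit:
play_rows:
  moves:
    - {"translation":[0,0,0],"delta_rot":[0,0,0]}
    - {"translation":[0,0,0],"delta_rot":[0,0,0]}
    - {"translation":[0,0,0],"delta_rot":[0,0,0]}
    - {"translation":[0,0,0],"delta_rot":[0,0,0]}

```text
time: 37.88
tool_pos: [0.4454, 0.3083, 0.1989]
ee_rot: [-1.571, -0.001, -0.709]
contact_force: [0.1, -0.7, -1.6]
width: 0.0213
```

```bash
python3 -c "
from h import *
go(440.3,314,150,50)"
```

```text
t 37.8833 pos [445.4 308.3 198.9] jaw 49.4 F [ 0.1 -0.7 -1.6] w 21.3 q7 0.01
 T [-7.6 48.9  1.1] norm 49.0 rv [ 0.001 -0.011  0.001] rows 1.2
```

Emit:
play_rows:
  moves:
    - {"translation":[-3,4,1],"delta_rot":[0,-0.01,0]}
    - {"translation":[-7,12,1],"delta_rot":[0,-0.01,0]}
    - {"translation":[-7.5,25,1],"delta_rot":[0,-0.01,0]}
    - {"translation":[-7.5,38,1],"delta_rot":[0,-0.01,0]}
    - {"translation":[-7.5,46,1],"delta_rot":[0,-0.01,0]}
    - {"translation":[-7.5,49,1],"delta_rot":[0,-0.01,0]}
    - {"translation":[-7.5,49,1],"delta_rot":[0,-0.01,0]}
    - {"translation":[-7.5,49,1],"delta_rot":[0,-0.01,0]}

```text
time: 38.55
tool_pos: [0.4393, 0.3158, 0.15]
ee_rot: [-1.571, 0.0, -0.696]
contact_force: [0.8, -0.6, -0.8]
width: 0.0212
```

```bash
python3 -c "
from h import *
d=grab('wrist','w16');grab('scene','s2')
P=cloud(load('w13')).reshape(-1,3)
m=(np.linalg.norm(P[:,:2]-[.4403,.3138],axis=1)<.075)&(P[:,2]>.07)&(P[:,2]<.086);q=P[m]*1000
A=np.c_[2*q[:,:2],np.ones(len(q))];s=np.linalg.lstsq(A,(q[:,:2]**2).sum(1),rcond=None)[0];print(s[:2],np.sqrt(s[2]+s[0]**2+s[1]**2))
go(440.3,314,121,50)"
```

```text
[436.93343179 316.39493977] 46.42574654012376
t 38.65 pos [439.6 316.  150.6] jaw 50.1 F [ 0.7 -0.2 -1. ] w 21.2 q7 -0.04
 T [ 1.8 29.6 -1.1] norm 30.0 rv [-0.001  0.002  0.   ] rows 0.7
```

View pics/w16.png

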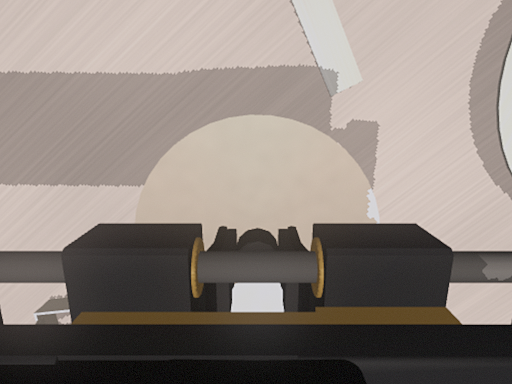

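View pics/s2.png

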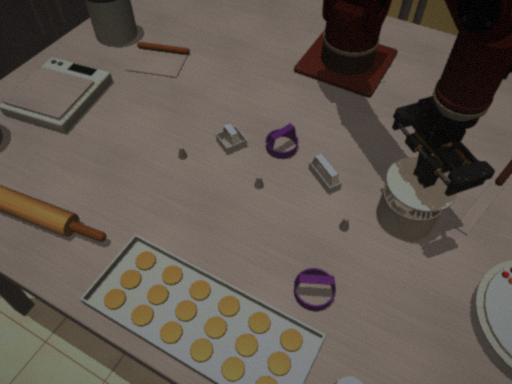

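Emit:
play_rows:
  moves:
    - {"translation":[1,4,-1],"delta_rot":[0,0,0]}
    - {"translation":[1.5,11,-1],"delta_rot":[0,0,0]}
    - {"translation":[1.5,18,-1],"delta_rot":[0,0,0]}
    - {"translation":[1.5,24,-1],"delta_rot":[0,0,0]}
    - {"translation":[1.5,28,-1],"delta_rot":[0,0,0]}
    - {"translation":[1.5,29,-1],"delta_rot":[0,0,0]}
    - {"translation":[1.5,29,-1],"delta_rot":[0,0,0]}
    - {"translation":[1.5,29,-1],"delta_rot":[0,0,0]}

```text
time: 39.32
tool_pos: [0.4398, 0.3141, 0.1212]
ee_rot: [-1.571, 0.0, -0.696]
contact_force: [-0.0, 0.6, -1.2]
width: 0.0212
```

```bash
python3 -c "
from h import *
P=cloud(load('w13')).reshape(-1,3)
m=(abs(np.linalg.norm(P[:,:2]-[.4403,.3138],axis=1)-.059)<.01)&(P[:,2]>.074)&(P[:,2]<.086);q=P[m]*1000
A=np.c_[2*q[:,:2],np.ones(len(q))];s=np.linalg.lstsq(A,(q[:,:2]**2).sum(1),rcond=None)[0];print(s[:2],np.sqrt(s[2]+s[0]**2+s[1]**2))
go(440.3,314,114.5,50)"
```

```text
[441.94425029 312.56677665] 59.33553426188441
t 39.3167 pos [439.8 314.1 121.2] jaw 50.1 F [-0.   0.6 -1.2] w 21.2 q7 -0.06
 T [0.5 6.7 0.2] norm 7.0 rv [-0.     0.002 -0.   ] rows 0.2
```

Tin is where expected (same bias as earlier fit). Lower the last 6.5 mm.

Emit:
play_rows:
  moves:
    - {"translation":[0.5,1,0],"delta_rot":[0,0,0]}
    - {"translation":[0.5,2.5,0],"delta_rot":[0,0,0]}
    - {"translation":[0.5,4,0],"delta_rot":[0,0,0]}
    - {"translation":[0.5,5.5,0],"delta_rot":[0,0,0]}
    - {"translation":[0.5,6.5,0],"delta_rot":[0,0,0]}
    - {"translation":[0.5,6.5,0],"delta_rot":[0,0,0]}
    - {"translation":[0.5,6.5,0],"delta_rot":[0,0,0]}

```text
time: 39.9
tool_pos: [0.4402, 0.3136, 0.1145]
ee_rot: [-1.571, 0.0, -0.696]
contact_force: [-0.0, 0.0, -1.1]
width: 0.0213
```

```bash
python3 -c "
from h import *
go(440.3,314,114.5,50);grab('scene','s3');d=load('s3')['img'][130:250,350:500,::-1];cv2.imwrite('pics/s3c.png',cv2.resize(d,(750,600)))"
```

```text
t 39.9 pos [440.2 313.6 114.5] jaw 50.1 F [-0.   0.  -1.1] w 21.3 q7 -0.06
 T [-0.1  0.   0.4] norm 0.0 rv [ 0.     0.002 -0.   ] rows 0.0
```

View pics/s3c.png

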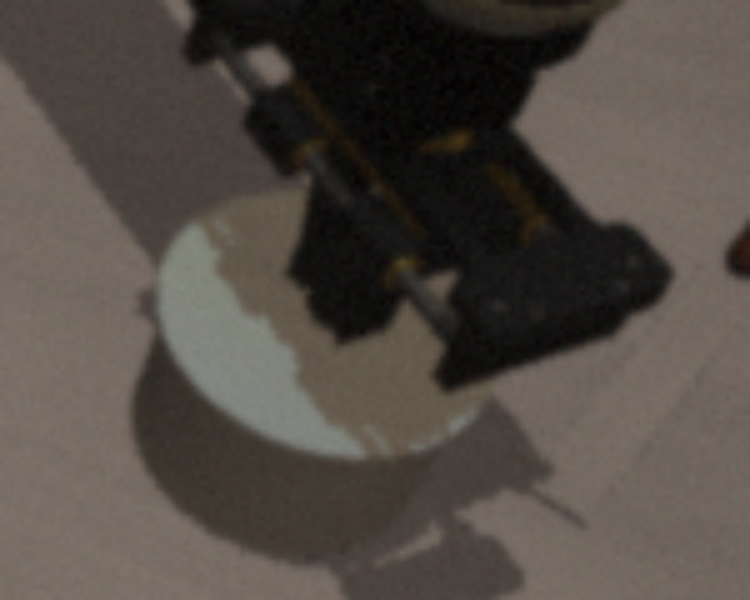

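The lid is seated in the mouth, with no visible gap. I'll release it and retreat.

Emit:
play_rows:
  moves:
    - {"translation":[0,0,0],"delta_rot":[0,0,0]}
    - {"translation":[0,0,0],"delta_rot":[0,0,0]}
    - {"translation":[0,0,0],"delta_rot":[0,0,0]}
    - {"translation":[0,0,0],"delta_rot":[0,0,0]}
    - {"translation":[0,0,0],"delta_rot":[0,0,0]}
  claw: 130

```text
time: 40.37
tool_pos: [0.4403, 0.3137, 0.1147]
ee_rot: [-1.571, -0.0, -0.696]
contact_force: [0.7, -0.2, -1.0]
width: 0.0409
```

Emit:
play_rows:
  moves:
    - {"translation":[0,-5,0],"delta_rot":[0,0,0]}
    - {"translation":[0,-15,0],"delta_rot":[0,0,0]}
    - {"translation":[0,-35,0],"delta_rot":[0,0,0]}
    - {"translation":[0,-62,0],"delta_rot":[0,0,0]}
    - {"translation":[0,-90,0],"delta_rot":[0,0,0]}
    - {"translation":[0,-100,0],"delta_rot":[0,0,0]}
    - {"translation":[0,-100,0],"delta_rot":[0,0,0]}

```text
time: 40.95
tool_pos: [0.4413, 0.3149, 0.2182]
ee_rot: [-1.566, -0.002, -0.696]
contact_force: [0.7, 0.1, -0.4]
width: 0.0426
```

Emit:
play_rows:
  moves:
    - {"translation":[20,0,-10],"delta_rot":[0,0,0]}
    - {"translation":[50,0,-25],"delta_rot":[0,0,0]}
    - {"translation":[80,0,-45],"delta_rot":[0,0,0]}
    - {"translation":[110,0,-65],"delta_rot":[0,0,0]}
    - {"translation":[140,0,-85],"delta_rot":[0,0,0]}
    - {"translation":[170,0,-102],"delta_rot":[0,0,0]}
    - {"translation":[200,0,-120],"delta_rot":[0,0,0]}
    - {"translation":[230,0,-138],"delta_rot":[0,0,0]}
    - {"translation":[255,0,-153],"delta_rot":[0,0,0]}
    - {"translation":[270,0,-160],"delta_rot":[0,0,0]}
    - {"translation":[270,0,-160],"delta_rot":[0,0,0]}
    - {"translation":[270,0,-160],"delta_rot":[0,0,0]}

```text
time: 41.95
tool_pos: [0.5447, 0.0177, 0.2139]
ee_rot: [-1.571, 0.001, -0.697]
contact_force: [0.5, -0.0, 0.5]
width: 0.0427
```

Run:
```python
from h import *
a=grab('scene','s4');b=grab('top','t4')
for d,n in((a,'s4b'),(b,'t4b')): cv2.imwrite(f'pics/{n}.png',cv2.resize(d['img'][:,:,::-1],(800,600),interpolation=cv2.INTER_CUBIC))
for d in(a,b):
    P=cloud(d).reshape(-1,3);r=np.linalg.norm(P[:,:2]-[.4403,.314],axis=1)
    q=P[(r<.08)&(P[:,2]>.06)];print(np.percentile(q[:,2],[5,50,99]));
    q=P[(r<.085)&(P[:,2]>.077)&(P[:,2]<.09)]*1000;print(cv2.minAreaRect(q[:,:2].astype(np.float32)))
    A=np.c_[q[:,:2],np.ones(len(q))];c=np.linalg.lstsq(A,q[:,2],rcond=None)[0];print('tilt',c[:2])
    k=P[(r<.03)&(P[:,2]>.105)&(P[:,2]<.12)]*1000;print('knob',k.mean(0))
```

```text
[0.07814529 0.08157181 0.10977892]
((440.47222900390625, 314.3776550292969), (135.35023498535156, 132.97605895996094), 5.704558849334717)
tilt [-0.00144337  0.00273654]
knob [441.9959802  314.34371497 108.97867803]
[0.07884143 0.08212995 0.11047842]
((440.1532897949219, 313.29034423828125), (134.18373107910156, 131.1693572998047), 89.57469940185547)
tilt [-0.00076995  0.0016323 ]
knob [439.98498426 312.25199935 110.0076008 ]
```

View pics/s4b.png

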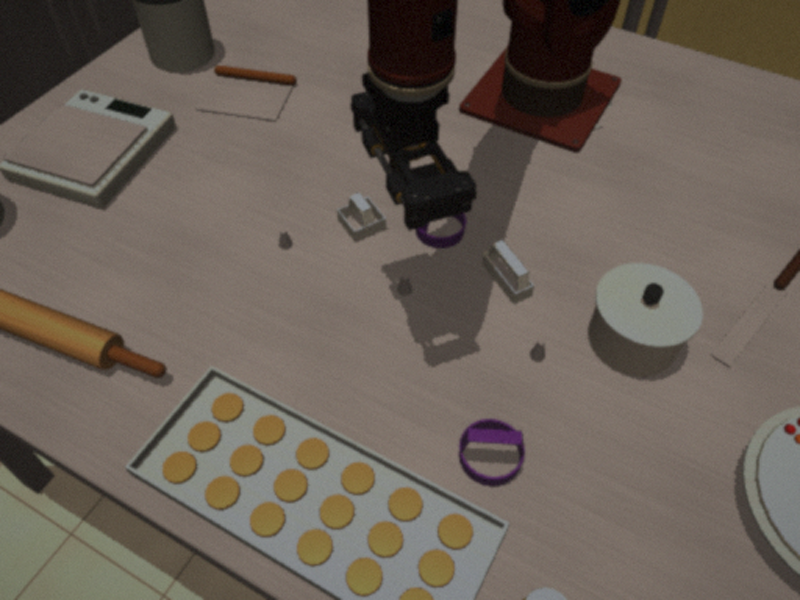

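View pics/t4b.png

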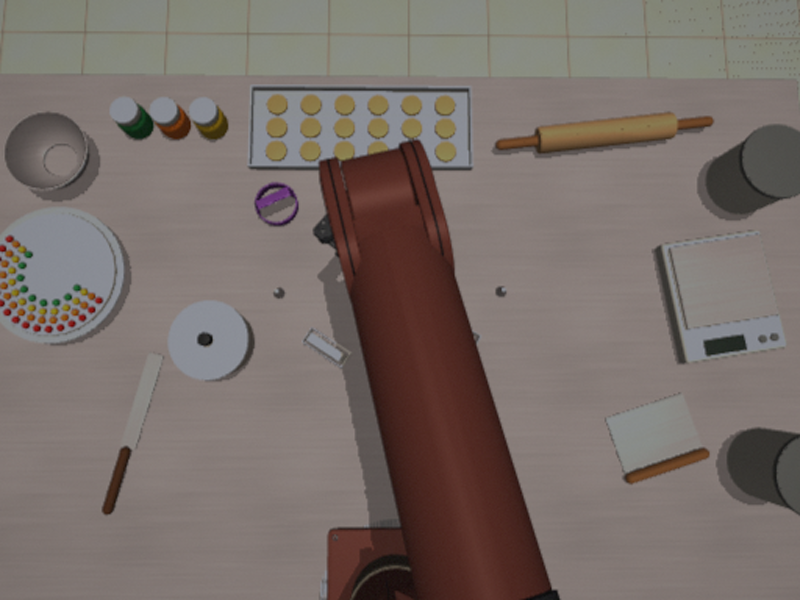

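Emit:
play_rows:
  moves:
    - {"translation":[0,0,0],"delta_rot":[0,0,0]}
    - {"translation":[0,0,0],"delta_rot":[0,0,0]}
    - {"translation":[0,0,0],"delta_rot":[0,0,0]}
    - {"translation":[0,0,0],"delta_rot":[0,0,0]}

```text
time: 42.38
tool_pos: [0.5448, 0.0184, 0.2147]
ee_rot: [-1.571, -0.0, -0.695]
contact_force: [-0.6, 0.1, 0.6]
width: 0.0429
```

```bash
python3 -c "
from h import *
print(finish_job())"
```

```text
the job is handed in; nothing more can be done
None
```

The four round cutters (a, b, c, d, in that order) are nested on the tin's floor and the lid is on. I handed the job in at 42 s of the 144 s allowed, with the arm clear of everything.

- **Nesting:** the wrist picture before closing showed four concentric cutters. Each one was released at the height that puts its edge on the tin floor, and I saw no contact force above about 3 N.
- **Lid:** both cameras show it level and centred within about 2 mm of the tin. The flange top is at about 82 mm and the knob top at about 110 mm, as expected for a seated lid.
- **Left alone:** I never moved to the square cutter, the oblong cutter or the two purple look-alikes, and they appear in their original places.
- **Disagreements:** the three cameras differed by 1–2 mm. One circle fit of the tin rim came out wrong because it picked up the largest cutter's handle. Refitting without the handle matched the earlier tin position.

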